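# Set up the stepped polishing spindle

### The arm

A 6-joint arm with a two-finger parallel gripper is mounted at the origin on the work surface. World frame = base frame: x ahead of the robot, y to its left, z up, the work surface at z = 0. Lengths are in m, angles in degrees, forces in N, time in s.
With the tool pointing down it reaches from about 0.4 to 0.825 m from the base axis. Payload 7 kg.
Tool frame: the origin (TCP) lies on the centre line of the jaws, within the pads' length; the fingertips stand 17 mm ahead of it and the grasp point (between the pads) lies 2 mm behind it; y points along the fingers, z is the direction in which the jaws open and shut, and the axes are right-handed (so a half turn about y gives the same grasp; the last joint's range is limited). The gripper opens to 88 mm and grips with 3 to 60 N. Pads are 19 mm wide; open, the fingers measure 130 mm over their backs; the gripper's body (78 mm by 193 mm) begins 47 mm behind the grasp point.
Start: joints at [85.491, 20.546, 0.682, 0, -70.136, -16.507], TCP at [0.242, 0.63, 0.244] pointing down, gripper open.
Joint ranges: [-176.03, 176.03], [-82.01, 121.73], [-58.28, 71.71], [-173.87, 95.51], [-174.79, -0.11], [-173.66, 173.66]. Speed limits (degrees/s): [136.94, 136.94, 172.46, 180, 180, 180].

### API

Orientations are given as [roll, pitch, yaw] about the fixed x, y, z axes, in that order (R = Rz(yaw) Ry(pitch) Rx(roll)).
In Python, from plant import r, capture, camera_info gives the robot as it stands. The module is installed in compiled form; this text tells all that it offers.
- The arm moves only by the tool apply_moves, never from a script. Its argument "deltas" is a list of rows, each an object of numbers: "tx", "ty", "tz": the shift along the tool's x, y, z in m; "turn": the turn about the tool's y in rad; "gripper": the finger opening in m, from 0 to 0.0876. A call has 1 to 5 rows; each row is the pose to reach, as a shift and turn from the pose commanded when the call began, along the tool's axes at that moment; what a row does not reach only later rows make up. A row lasts 1/10 s, in which the tool goes at most 50 mm and 8.59 degrees, less where a joint would pass 70% of its speed; a pose out of reach is approached as far as the arm can. A call with a gripper value outside its range is refused whole. The fingers move at their own pace and stop on an object; "newtons" is the grip in N (left out, the last holds). Time passes only in rows, so rows that repeat a pose let the fingers close. It gives the time, the measured TCP pose, the force and the opening at its end, in the units of the state.
- r.get_state(): the state, without advancing time (a new reading comes with each control period).
- capture(name): name is "side" or "top"; returns (picture, depth): 400x640x3 uint8, red, green, blue; 400x640 float32, m along the optical axis (not along the pixel's ray), 0 where there is no reading.
- camera_info(name): a dict with "K" (3x3 intrinsics, pixels), "eye" and "orientation" of the camera in the world. Camera axes: x right, y up, looking along -z (the intrinsics and any distortion apply to the point x, -y, -z); pixel columns grow to the right and rows downward; lengths in m; the calibration is good to about 2 mm. A picture is of the moment at which its call begins. camera_info takes no time and is no camera call.
- r.close_job(): hands the job in, once; it reports no verdict.
The state is a dict: "time_s": time; "joints": joint angles; "qd": joint speeds; "joint_torque": joint torques, N m; "tcp_pos": TCP position; "eef_rot": TCP orientation; "contact_force": force on the tool from outside, world axes, zero at the start; "moment": the same for the moment, N m; "gripper_width": finger opening in m.
Only numpy, scipy, OpenCV 4.12 (cv2) and the standard library are available. Lean on these libraries where they do the work, as an engineer would, in place of code of your own. Each camera call takes 0.05 s, during which the arm holds its last target.

### The job

Set up the polishing stand: flip the clear dust shield open until it snaps back against its stop, lift the red cap off the spindle and leave it in the wooden tray, and thread every polishing wheel lying on the bench onto the vertical spindle, hub up, in order of size with the largest at the bottom and the smallest on top, all fully down. Then flip the shield shut over the spindle again until it snaps home, and finally turn the speed knob clockwise until the needle points at the red mark, leaving the ring stick, jar and bangle undisturbed.

Things in the scene. Friction and masses are not known exactly. Their poses are not given: they have to be found in the camera images.
- wheel100: polishing wheel, flat blue disc 100 mm across and 10 mm thick, with a steel hub 40 mm across standing 12 mm above the disc (22 mm high in all) and a 26 mm bore right through. Starts lying flat on the bench, hub up; may be absent. Origin: on the axis at the underside of the disc; z along the axis, towards the hub
- wheel90: polishing wheel, flat terracotta brown disc 90 mm across and 10 mm thick, with a steel hub 40 mm across standing 12 mm above the disc (22 mm high in all) and a 26 mm bore right through. Starts lying flat on the bench, hub up; may be absent. Origin: on the axis at the underside of the disc; z along the axis, towards the hub
- wheel80: polishing wheel, flat white disc 80 mm across and 10 mm thick, with a steel hub 40 mm across standing 12 mm above the disc (22 mm high in all) and a 26 mm bore right through. Starts lying flat on the bench, hub up; may be absent. Origin: on the axis at the underside of the disc; z along the axis, towards the hub
- wheel70: polishing wheel, flat green disc 70 mm across and 10 mm thick, with a steel hub 40 mm across standing 12 mm above the disc (22 mm high in all) and a 26 mm bore right through. Starts lying flat on the bench, hub up; may be absent. Origin: on the axis at the underside of the disc; z along the axis, towards the hub
- wheel60: polishing wheel, flat yellow disc 60 mm across and 10 mm thick, with a steel hub 40 mm across standing 12 mm above the disc (22 mm high in all) and a 26 mm bore right through. Starts lying flat on the bench, hub up; may be absent. Origin: on the axis at the underside of the disc; z along the axis, towards the hub
- stand: polishing stand fixed to the bench: grey base plate 12 mm thick, reaching 80 mm either way along its x and from -90 to +180 mm along its y; vertical steel spindle of 19 mm diameter at its origin, clear shield hinged on its +y side. Origin: bench level, on the spindle axis; it is turned about the vertical by up to 0.25 rad
- seat (a point): top of the round flange (52 mm across) on which the first wheel rests, on the spindle axis, 20 mm above the bench; z up, axes as the stand's
- spindle_tip (a point): top of the spindle, 94 mm above the seat; its last 15 mm taper to 6 mm diameter. Four wheels stack to 88 mm; a wheel let go on the spindle slides down by itself
- shield (a joint): clear rigid dust shield with a red top bar, 120 mm wide (along the stand's x), 140 mm tall from its hinge, 8 mm thick (the bar 12 mm). 0 = shut: leaning 0.6 rad from the vertical over the spindle, in the way of loading. 1.2 rad = open: leaning 0.6 rad outwards, away from the spindle. A spring drives it from the middle (0.6, upright) to whichever stop is nearer; it can be pushed across at the red bar or panel with 2 to 5 N, and snaps over past the middle
- shield_hinge (a point): middle of the shield's hinge line (parallel to the stand's x), 110 mm from the spindle axis along the stand's +y, 30 mm above the bench; axes as the stand's
- shield_edge (a point): middle of the shield's top edge (red bar), 140 mm from the hinge; moves with the shield
- cap: red plastic transport cap, a tube 34 mm across and 99 mm tall, closed at the top, 25 mm bore open below; starts upright over the spindle, standing on the seat, and lifts straight off. Nothing can be threaded while it is on. Origin: centre of its open underside; z along its axis to the closed top
- cap_mid (a point): on the cap's axis, halfway up (50 mm)
- tray: square wooden parts tray fixed to the bench, 140 x 140 mm outside, 22 mm high, walls and floor 5 mm thick. Origin: centre of its underside
- unit: black speed control box fixed to the bench, 170 x 120 x 50 mm, knob on the top nearer the robot, white dial behind it. Origin: centre of its underside; x runs from the knob to the dial
- knob (a joint): black speed knob with a bar grip 42 mm long, 14 mm thick, 32 mm tall, standing on a disc 44 mm across. Turns about the vertical; value grows clockwise seen from above, range 0 to 4.2 rad; it stays where it is left (friction 0.03 N m)
- knob_grip (a point): on the knob's axis at gripping height, 87 mm above the bench and 7 mm below the top of the bar; turns with the knob; x along the bar, y across it
- needle (a joint): black needle on the dial, geared to the knob: needle = 0.3 x knob, clockwise from above. It points at the red mark at 0.90 rad (knob at 3.0). It starts anticlockwise of the mark
- dial (a point): needle's pivot, centre of the white dial (74 mm across) on top of the box
- mark (a point): red mark at the rim of the dial, 32 mm from the pivot towards the box's +x
- mandrel: bystander: dark wooden ring stick on a round foot 64 mm across, 140 mm tall. Origin: centre of its underside
- jar: bystander: amber glass jar 60 mm across, 75 mm tall. Origin: centre of its underside
- bangle: bystander: brass bangle 68 mm across, 12 mm high, lying flat. Origin: centre of its underside
Not all that is in view belongs to the job. Of the things shaped like the wheel60, the yellow one is meant.

How it is judged (in metres and radians):
On the way, in this order (a step that is already met when the one before it is completed fails the run):
1. the shield is snapped open (value of joint shield above 1.1 rad), for 0.3 s.
2. with the shield open, all wheels are on the spindle, largest at the bottom, and let go (value of joint shield above 1.1 rad and horizontal distance between each of wheel100, wheel90, wheel80, wheel70, wheel60 and seat below 0.006 m and z of wheel100 in the frame of seat between -0.004 and 0.006 m and angle between each of wheel100, wheel90, wheel80, wheel70, wheel60's own z axis and vertical below 0.12 rad and linear speed of each of wheel100, wheel90, wheel80, wheel70, wheel60 below 0.03 m/s and contact force between the fingers and wheel100 below 0.3 N and z of each of wheel90, wheel80, wheel70, wheel60 in the frame of wheel100 above 0.018 m and z of wheel90 in the frame of seat between -0.004 and 0.028 m and contact force between the fingers and wheel90 below 0.3 N and z of each of wheel80, wheel70, wheel60 in the frame of wheel90 above 0.018 m and z of wheel80 in the frame of seat between -0.004 and 0.05 m and contact force between the fingers and wheel80 below 0.3 N and z of each of wheel70, wheel60 in the frame of wheel80 above 0.018 m and z of wheel70 in the frame of seat between -0.004 and 0.072 m and contact force between the fingers and wheel70 below 0.3 N and z of wheel60 in the frame of wheel70 above 0.018 m and z of wheel60 in the frame of seat between -0.004 and 0.072 m and contact force between the fingers and wheel60 below 0.3 N), for 0.3 s.
3. the shield is snapped shut again (value of joint shield below 0.1 rad), for 0.3 s.
4. the needle has been turned to the mark (value of joint needle between 0.83 and 0.97 rad), for 0.2 s.
At the end, for the whole second after the job is handed in: Red cap let go in the tray (its middle within 60 mm of the centre each way); shield shut (within 0.1 rad); needle within 0.07 rad of the red mark, knob released; every wheel on the spindle (axis within 6 mm), hub up, level, largest at the bottom, smaller above larger, fully down, at rest (all of step 4 and value of joint shield below 0.1 rad and x of cap_mid in the frame of tray between -0.06 and 0.06 m and y of cap_mid in the frame of tray between -0.06 and 0.06 m and height (world z) of cap_mid below 0.07 m and linear speed of each of cap, wheel100, wheel90, wheel80, wheel70, wheel60 below 0.03 m/s and contact force between the fingers and cap below 0.3 N and contact force between the fingers and knob below 0.3 N and horizontal distance between each of wheel100, wheel90, wheel80, wheel70, wheel60 and seat below 0.006 m and z of wheel100 in the frame of seat between -0.004 and 0.006 m and angle between each of wheel100, wheel90, wheel80, wheel70, wheel60's own z axis and vertical below 0.12 rad and contact force between the fingers and wheel100 below 0.3 N and z of each of wheel90, wheel80, wheel70, wheel60 in the frame of wheel100 above 0.018 m and z of wheel90 in the frame of seat between -0.004 and 0.028 m and contact force between the fingers and wheel90 below 0.3 N and z of each of wheel80, wheel70, wheel60 in the frame of wheel90 above 0.018 m and z of wheel80 in the frame of seat between -0.004 and 0.05 m and contact force between the fingers and wheel80 below 0.3 N and z of each of wheel70, wheel60 in the frame of wheel80 above 0.018 m and z of wheel70 in the frame of seat between -0.004 and 0.072 m and contact force between the fingers and wheel70 below 0.3 N and z of wheel60 in the frame of wheel70 above 0.018 m and z of wheel60 in the frame of seat between -0.004 and 0.072 m and contact force between the fingers and wheel60 below 0.3 N); the robot touches nothing.
It fails at once if the ring stick is pushed over 40 mm away or tipped over (distance of mandrel from where it was at the start of the episode above 0.04 m or angle between mandrel's own z axis and vertical above 0.5 rad).
It fails at once if the jar is pushed over 40 mm away or tipped over (distance of jar from where it was at the start of the episode above 0.04 m or angle between jar's own z axis and vertical above 0.5 rad).
It fails at once if the bangle is pushed over 40 mm away or tipped over (distance of bangle from where it was at the start of the episode above 0.04 m or angle between bangle's own z axis and vertical above 0.5 rad).
Of wheel100, wheel90, wheel80, wheel70, wheel60 only 3 to 4 are there at a start; the rules pass over those that are not, and their reading is None.
At some moment in a run one of wheel100, wheel90, wheel80, wheel70, wheel60 may be knocked a few centimetres aside while the robot is not near it.
Once in a run the grip may slacken for a moment while it holds something.
It also fails if it takes over 176 s, if anything falls off the work surface, if the arm or the gripper's body presses on something with over 40 N, if the wrist force passes 120 N, or if a joint passes its speed limit or range.

## Working session

There is one attempt and no reset: what is moved stays moved. The work goes in short steps, Python scripts to look and compute and a tool call to move; the robot and the scene stay as the last step left them, time stands still between calls to the robot, and variables do not carry over. Pictures are saved under pics/ and viewed, and the job is handed in when it is done.

Besides the shell and the picture viewer there is one more tool, called after "Emit:" by a JSON object that holds its "op" and its "data". apply_moves: Moves the arm, as the interface text tells. Its arguments: {"type":"object","properties":{"deltas":{"type":"array","items":{"type":"object","properties":{"tx":{"type":"number"},"ty":{"type":"number"},"tz":{"type":"number"},"turn":{"type":"number"},"gripper":{"type":"number"}}}},"newtons":{"type":"number"}},"required":["deltas"]}

```bash
mkdir -p pics; ls; python3 - <<'E'
from plant import r,capture,camera_info
import cv2,numpy as np
s=r.get_state();print(s)
for n in("side","top"):
    i=camera_info(n);print(n,i)
    p,d=capture(n);cv2.imwrite(f"pics/{n}0.png",p[:,:,::-1]);np.save(f"{n}0.npy",d)
E
```

```text
pics
{'time_s': 0.0, 'joints': array([ 8.54896043e+01,  2.05902551e+01,  6.34994601e-01, -2.05629132e-02,
       -7.01364480e+01, -1.65061021e+01]), 'qd': array([ 0.1139047 , -0.00554425,  0.07208776,  0.01521909, -0.17221723,
       -0.01464545]), 'joint_torque': array([-2.32460166e-03, -5.82707226e+01,  2.93048573e+01,  6.99697763e+00,
        6.84289495e-03, -1.66046525e-04]), 'tcp_pos': array([0.24194381, 0.62965951, 0.24264387]), 'eef_rot': array([-8.99065782e+01,  7.52453436e-03,  1.58976506e+02]), 'contact_force': array([ 0.38003431, -0.09339201,  0.4945443 ]), 'moment': array([ 0.02344322,  0.00530494, -0.02258895]), 'gripper_width': 0.08811304429901773}
side {'K': array([[440.14261748,   0.        , 323.63356093],
       [  0.        , 440.14261748, 205.11572789],
       [  0.        ,   0.        ,   1.        ]]), 'eye': array([-0.00913308, -0.56086376,  0.8450202 ]), 'orientation': array([ 46.32603197,   0.55201024, -48.37930283])}
top {'K': array([[363.74162997,   0.        , 326.44103321],
       [  0.        , 363.74162997, 202.40584608],
       [  0.        ,   0.        ,   1.        ]]), 'eye': array([ 0.50234017, -0.0224862 ,  1.06155345]), 'orientation': array([  2.62631984,  -1.05578036, -88.68940637])}
```

View pics/side0.png

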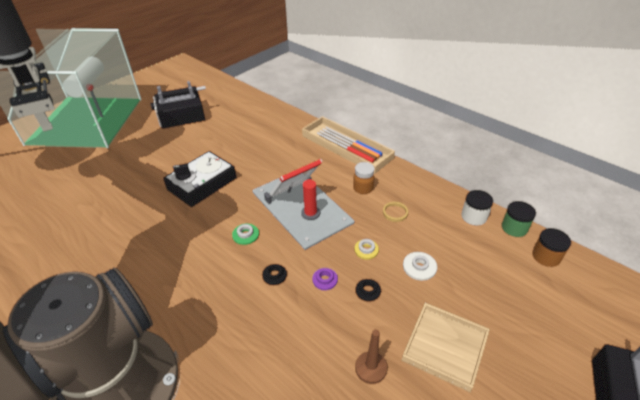

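View pics/top0.png

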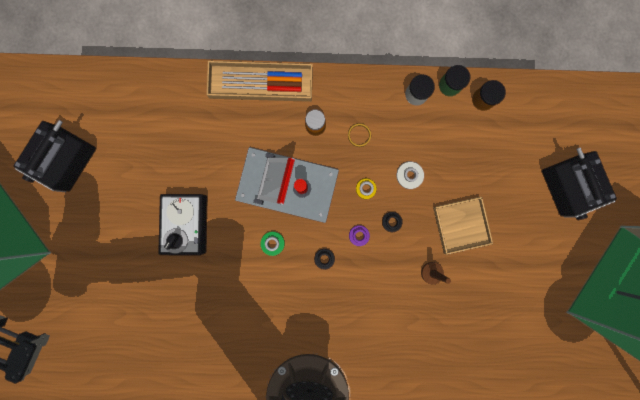

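```bash
cat > h.py <<'E'
import numpy as np,cv2
from scipy.spatial.transform import Rotation as R
from plant import r,capture,camera_info
def cam(n):
    i=camera_info(n);return i['K'],np.array(i['eye']),R.from_euler('xyz',i['orientation'],degrees=True).as_matrix()
def ray(n,u,v):
    K,e,M=cam(n);d=np.array([(u-K[0,2])/K[0,0],-(v-K[1,2])/K[1,1],-1.]);return e,M@d
def atz(n,u,v,z):
    e,d=ray(n,u,v);return e+d*(z-e[2])/d[2]
def dep(n,u,v,D):
    e,d=ray(n,u,v);return e+d*D
def proj(n,P):
    K,e,M=cam(n);c=M.T@(np.array(P)-e);return K[0,2]+K[0,0]*c[0]/-c[2],K[1,2]+K[1,1]*-c[1]/-c[2]
def crop(p,u0,v0,u1,v1,s,f):
    cv2.imwrite(f,cv2.resize(p[v0:v1,u0:u1,::-1],None,fx=s,fy=s,interpolation=cv2.INTER_CUBIC))
def cloud(n,d):
    K,e,M=cam(n);v,u=np.mgrid[0:400,0:640]
    P=np.stack([(u-K[0,2])/K[0,0],-(v-K[1,2])/K[1,1],-np.ones_like(u,float)],-1)*d[...,None]
    return P@M.T+e
E
python3 - <<'E'
from h import *
p=cv2.imread('pics/top0.png')[:,:,::-1];crop(p,230,110,430,280,4,'pics/c1.png')
crop(p,150,180,220,265,7,'pics/c2.png')
q=cv2.imread('pics/side0.png')[:,:,::-1];crop(q,220,150,440,310,3.6,'pics/c3.png')
E
```

```text
(no output)
```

View pics/c1.png

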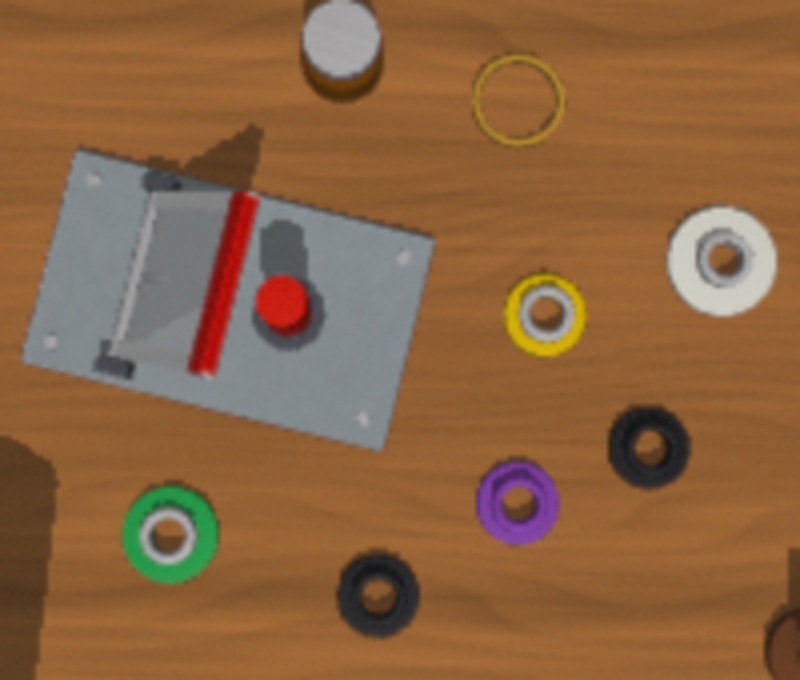

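View pics/c2.png

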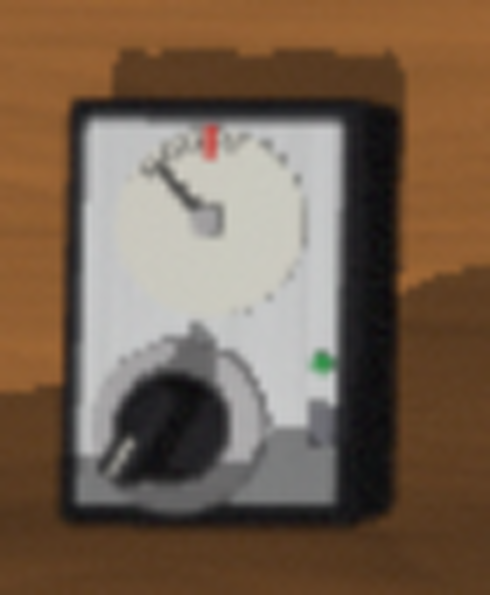

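View pics/c3.png

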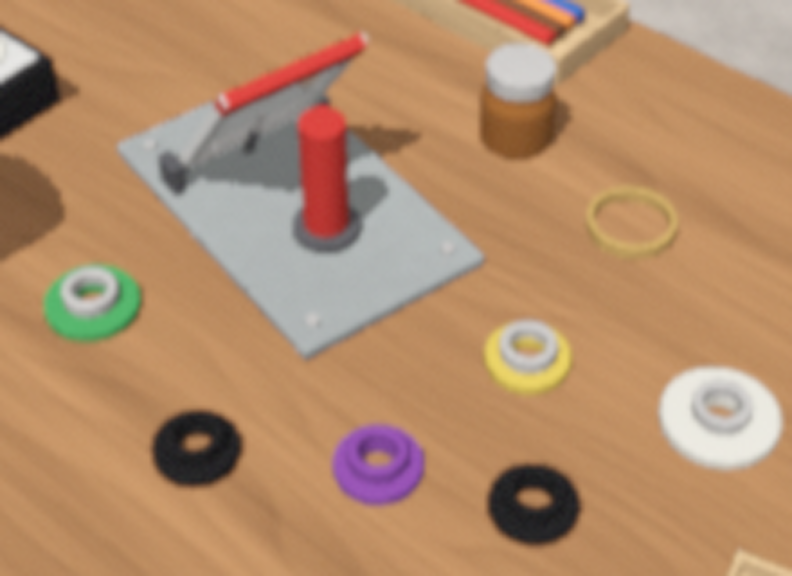

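```bash
python3 - <<'E'
from h import *
im={n:cv2.imread(f'pics/{n}0.png') for n in('top','side')}
C={n:cloud(n,np.load(f'{n}0.npy')) for n in im}
def a1(x,y):return atz('top',230+(x+.5)/4-.5,110+(y+.5)/4-.5,a1.z)[:2].round(4)
for nm,x,y,z in[('yhub',547,312,.022),('ydisc',545,315,.01),('whub',723,258,.022),('wdisc',722,261,.01),('ghub',168,536,.022),('gdisc',170,533,.01),('cap',282,304,.119),('pc',80,150,.012),('pc',434,238,.012),('pc',382,450,.012),('pc',22,360,.012)]:
    a1.z=z;print('top',nm,a1(x,y))
def a3(x,y,z):return atz('side',220+(x+.5)/3.6-.5,150+(y+.5)/3.6-.5,z)[:2].round(4)
for nm,x,y,z in[('yhub',530,338,.022),('whub',722,400,.022),('ghub',91,287,.022),('cap',323,123,.119)]:print('side',nm,a3(x,y,z))
# depth-based
for n in im:
    hsv=cv2.cvtColor(im[n],cv2.COLOR_BGR2HSV);P=C[n]
    red=((hsv[...,0]<6)|(hsv[...,0]>174))&(hsv[...,1]>180)&(hsv[...,2]>80)
    for nm,c,rad,m in[('cap',(.55,.02),.06,red)]:
        pass
    k=red&(P[...,2]>.1)&(P[...,2]<.25)
    pts=P[k];
    print(n,'red',len(pts),pts.min(0),pts.max(0))
    cap=pts[(abs(pts[:,2]-.119)<.006)&(pts[:,1]<0.055)];print('cap',len(cap),cap.min(0),cap.max(0))
    for nm,lo,hi in[('y',(22,120,100),(34,255,255)),('g',(45,100,60),(85,255,255))]:
        q=P[cv2.inRange(hsv,lo,hi)>0];q=q[(q[:,2]<.03)&(abs(q[:,1])<.3)&(abs(q[:,0]-.5)<.2)&(q[:,2]>.005)]
        print(n,nm,len(q),(q.min(0)+q.max(0))/2,q.max(0)-q.min(0))
E
```

```text
top yhub [ 0.5957 -0.1543]
top ydisc [ 0.5945 -0.1544]
top whub [ 0.6378 -0.2807]
top wdisc [ 0.6372 -0.283 ]
top ghub [0.4297 0.1124]
top gdisc [0.431  0.1126]
top cap [0.588  0.0305]
top pc [0.706  0.1855]
top pc [ 0.6484 -0.0724]
top pc [ 0.494  -0.0382]
top pc [0.5527 0.2221]
side yhub [ 0.5973 -0.1547]
side whub [ 0.6376 -0.2837]
side ghub [0.43   0.1102]
side cap [0.5892 0.0282]
top red 384 [0.54287241 0.01521276 0.10189586] [0.65591545 0.08479197 0.15099777]
cap 124 [0.57373246 0.01521276 0.11478986] [0.60541402 0.04672387 0.12336991]
top y 171 [ 0.59427922 -0.15344814  0.01448001] [0.05628767 0.05569209 0.01814389]
top g 281 [0.42917205 0.11145655 0.01012116] [0.06632348 0.06626971 0.01001268]
side red 121 [0.54592392 0.01133647 0.10079795] [0.64502804 0.06912363 0.1480174 ]
cap 40 [0.57012022 0.01247065 0.11339133] [0.59753783 0.03599289 0.12199759]
side y 151 [ 0.5914575  -0.15695747  0.00915293] [0.05733613 0.05808478 0.00819889]
side g 206 [0.42785855 0.10759873 0.00936673] [0.06859837 0.06455024 0.00866065]
```

```bash
cat >> h.py <<'E'
SP=np.array([.5895,.0300]);T=-.2205
def st(x,y): # stand coords -> world xy
    c,s=np.cos(T),np.sin(T);return SP+np.array([c*x-s*y,s*x+c*y])
def go(x,y,z,yaw):
    s=r.get_state();M=R.from_euler('xyz',s['eef_rot'],degrees=True).as_matrix()
    y0=np.degrees(np.arctan2(M[1,0],M[0,0]))
    M=R.from_euler('z',y0,degrees=True).as_matrix()@R.from_euler('x',-90,degrees=True).as_matrix()
    d=M.T@(np.array([x,y,z])-s['tcp_pos']);a=(y0-yaw+180)%360-180
    print('t',round(s['time_s'],2),'tcp',s['tcp_pos'].round(4),'yaw',round(y0,2),'w',round(s['gripper_width'],4),'q1,q6',s['joints'][[0,5]].round(1),'F',s['contact_force'].round(1))
    print('DELTA tx %.3f ty %.3f tz %.3f turn %.3f  dist %.3f rows %d'%(*d,np.radians(a),np.linalg.norm(d),max(np.ceil(np.linalg.norm(d)/.05),np.ceil(abs(a)/8.59))))
E
python3 - <<'E'
from h import *
go(*st(0,0),.244,77.4)
p=cv2.imread('pics/top0.png')[:,:,::-1]
P=cloud('top',np.load('top0.npy'))
# tray corners, bystanders
for nm,u,v,z in[('tray',463,225,.01),('mandfoot',432,273,.005),('jar',315,122,.075),('bangle',359.5,135,.012)]:print(nm,atz('top',u,v,z).round(3))
crop(p,415,185,505,300,5,'pics/c4.png')
E
```

```text
t 0.1 tcp [0.2419 0.6297 0.2427] yaw 158.98 w 0.0877 q1,q6 [ 85.5 -16.5] F [-0.1  1.   0.2]
DELTA tx -0.540 ty -0.001 tz 0.435 turn 1.424  dist 0.693 rows 14
tray [ 0.495 -0.439  0.01 ]
mandfoot [ 0.354 -0.351  0.005]
jar [ 0.768 -0.003  0.075]
bangle [ 0.75  -0.133  0.012]
```

View pics/c4.png

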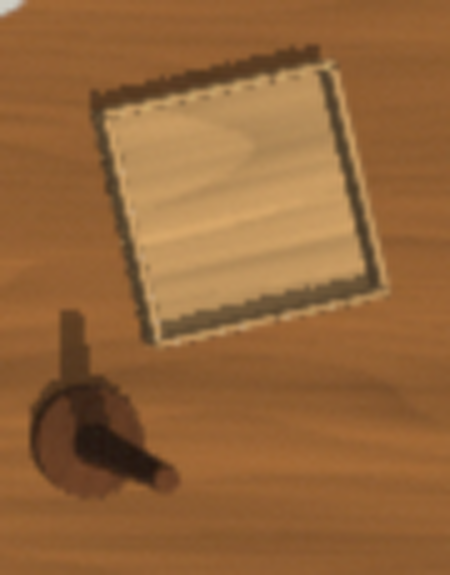

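Emit:
{"op": "apply_moves", "data": {"deltas": [{"tx": -0.54, "tz": 0.435, "turn": 1.424, "gripper": 0}, {"tx": -0.54, "tz": 0.435, "turn": 1.424, "gripper": 0}, {"tx": -0.54, "tz": 0.435, "turn": 1.424, "gripper": 0}, {"tx": -0.54, "tz": 0.435, "turn": 1.424, "gripper": 0}, {"tx": -0.54, "tz": 0.435, "turn": 1.424, "gripper": 0}], "newtons": 30}}

```text
invalid input at $.deltas[0]: expected keys tx, ty, tz, turn, gripper
```

```bash
python3 -c "
from h import *
go(*st(0,0),.244,77.4)"
```

```text
t 0.1 tcp [0.2419 0.6297 0.2427] yaw 158.98 w 0.0877 q1,q6 [ 85.5 -16.5] F [-0.1  1.   0.2]
DELTA tx -0.540 ty -0.001 tz 0.435 turn 1.424  dist 0.693 rows 14
```

Emit:
{"op": "apply_moves", "data": {"deltas": [{"tx": -0.54, "ty": 0, "tz": 0.435, "turn": 1.424, "gripper": 0}, {"tx": -0.54, "ty": 0, "tz": 0.435, "turn": 1.424, "gripper": 0}, {"tx": -0.54, "ty": 0, "tz": 0.435, "turn": 1.424, "gripper": 0}, {"tx": -0.54, "ty": 0, "tz": 0.435, "turn": 1.424, "gripper": 0}, {"tx": -0.54, "ty": 0, "tz": 0.435, "turn": 1.424, "gripper": 0}], "newtons": 30}}

```text
time_s: 0.6
tcp_pos: [0.3681, 0.4119, 0.2434]
eef_rot: [-90.0, 0.0, 115.7]
contact_force: [1.2, 0.1, 0.3]
gripper_width: 0.0531
```

```bash
python3 -c "
from h import *
go(*st(0,0),.244,77.4)"
```

```text
t 0.6 tcp [0.3681 0.4119 0.2434] yaw 115.68 w 0.0531 q1,q6 [ 68.5 -42.8] F [1.2 0.1 0.3]
DELTA tx -0.440 ty -0.001 tz -0.034 turn 0.668  dist 0.441 rows 9
```

Emit:
{"op": "apply_moves", "data": {"deltas": [{"tx": -0.44, "ty": 0, "tz": -0.034, "turn": 0.668, "gripper": 0}, {"tx": -0.44, "ty": 0, "tz": -0.034, "turn": 0.668, "gripper": 0}, {"tx": -0.44, "ty": 0, "tz": -0.034, "turn": 0.668, "gripper": 0}, {"tx": -0.44, "ty": 0, "tz": -0.034, "turn": 0.668, "gripper": 0}, {"tx": -0.44, "ty": 0, "tz": -0.034, "turn": 0.668, "gripper": 0}]}}

```text
time_s: 1.1
tcp_pos: [0.4946, 0.1963, 0.2436]
eef_rot: [-90.0, -0.0, 77.4]
contact_force: [1.1, 0.8, 0.1]
gripper_width: 0.0131
```

```bash
python3 -c "
from h import *
go(*st(0,0),.244,77.4)"
```

```text
t 1.1 tcp [0.4946 0.1963 0.2436] yaw 77.43 w 0.0131 q1,q6 [ 42.8 -55.3] F [1.1 0.8 0.1]
DELTA tx -0.142 ty -0.000 tz -0.129 turn 0.001  dist 0.191 rows 4
```

Emit:
{"op": "apply_moves", "data": {"deltas": [{"tx": -0.144, "ty": 0, "tz": -0.13, "turn": 0, "gripper": 0}, {"tx": -0.144, "ty": 0, "tz": -0.13, "turn": 0, "gripper": 0}, {"tx": -0.144, "ty": 0, "tz": -0.13, "turn": 0, "gripper": 0}, {"tx": -0.144, "ty": 0, "tz": -0.13, "turn": 0, "gripper": 0}, {"tx": -0.144, "ty": 0, "tz": -0.13, "turn": 0, "gripper": 0}]}}

```text
time_s: 1.6
tcp_pos: [0.592, 0.0257, 0.2425]
eef_rot: [-89.9, 0.1, 77.5]
contact_force: [-0.9, 0.5, 0.3]
gripper_width: 0.0005
```

```bash
python3 -c "
from h import *
go(*st(0,0),.149,77.4)"
```

```text
t 1.6 tcp [0.592  0.0257 0.2425] yaw 77.47 w 0.0005 q1,q6 [ 21.4 -33.9] F [-0.9  0.5  0.3]
DELTA tx 0.004 ty 0.094 tz 0.003 turn 0.001  dist 0.094 rows 2
```

Emit:
{"op": "apply_moves", "data": {"deltas": [{"tx": 0, "ty": 0.05, "tz": 0, "turn": 0, "gripper": 0}, {"tx": 0, "ty": 0.094, "tz": 0, "turn": 0, "gripper": 0}, {"tx": 0, "ty": 0.094, "tz": 0, "turn": 0, "gripper": 0}, {"tx": 0.03, "ty": 0.092, "tz": 0, "turn": 0, "gripper": 0}, {"tx": 0.05, "ty": 0.09, "tz": 0, "turn": 0, "gripper": 0}]}}

```text
time_s: 2.1
tcp_pos: [0.602, 0.0793, 0.1558]
eef_rot: [-90.1, 0.1, 77.8]
contact_force: [0.1, -2.3, 1.9]
gripper_width: 0.0002
```

Emit:
{"op": "apply_moves", "data": {"deltas": [{"tx": 0.02, "ty": 0, "tz": 0, "turn": 0, "gripper": 0}, {"tx": 0.04, "ty": 0, "tz": 0, "turn": 0, "gripper": 0}, {"tx": 0.06, "ty": 0, "tz": 0, "turn": 0, "gripper": 0}, {"tx": 0.075, "ty": 0, "tz": 0, "turn": 0, "gripper": 0}, {"tx": 0.075, "ty": 0, "tz": 0, "turn": 0, "gripper": 0}]}}

```text
time_s: 2.6
tcp_pos: [0.6176, 0.1546, 0.1533]
eef_rot: [-90.0, -0.0, 77.9]
contact_force: [0.4, -0.3, 0.2]
gripper_width: 0.0006
```

```bash
python3 -c "
from h import *
go(*st(0,110),.149,77.4)
p,d=capture('side');crop(p,200,120,420,280,3.6,'pics/s1.png')"
```

```text
t 2.6 tcp [0.6176 0.1546 0.1533] yaw 77.85 w 0.0006 q1,q6 [ 31.6 -43.7] F [ 0.4 -0.3  0.2]
DELTA tx 109.868 ty 0.004 tz -0.935 turn 0.008  dist 109.872 rows 2198
```

View pics/s1.png

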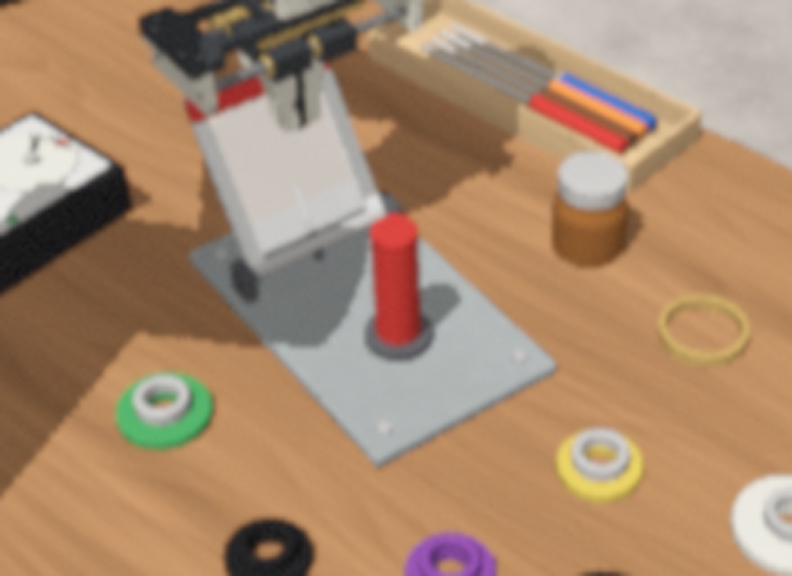

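```bash
python3 -c "
from h import *
go(.5887,.0295,.21,77.4)"
```

```text
t 2.65 tcp [0.6172 0.1535 0.1532] yaw 77.83 w 0.0005 q1,q6 [ 31.5 -43.7] F [ 0.2 -0.5  0.7]
DELTA tx -0.127 ty -0.057 tz 0.002 turn 0.007  dist 0.139 rows 3
```

Emit:
{"op": "apply_moves", "data": {"deltas": [{"tx": -0.05, "ty": -0.03, "tz": 0.001, "turn": 0.007, "gripper": 0.06}, {"tx": -0.09, "ty": -0.057, "tz": 0.002, "turn": 0.007, "gripper": 0.06}, {"tx": -0.127, "ty": -0.057, "tz": 0.002, "turn": 0.007, "gripper": 0.06}, {"tx": -0.127, "ty": -0.057, "tz": 0.002, "turn": 0.007, "gripper": 0.06}, {"tx": -0.127, "ty": -0.057, "tz": 0.002, "turn": 0.007, "gripper": 0.06}]}}

```text
time_s: 3.15
tcp_pos: [0.5879, 0.0271, 0.211]
eef_rot: [-90.0, -0.0, 77.2]
contact_force: [0.7, 0.2, 0.7]
gripper_width: 0.0352
```

Emit:
{"op": "apply_moves", "data": {"deltas": [{"tx": 0, "ty": 0, "tz": 0, "turn": 0, "gripper": 0.06}, {"tx": 0, "ty": 0, "tz": 0, "turn": 0, "gripper": 0.06}]}}

```text
time_s: 3.35
tcp_pos: [0.5883, 0.029, 0.2101]
eef_rot: [-90.0, 0.0, 77.4]
contact_force: [-0.3, -0.2, 0.3]
gripper_width: 0.051
```

```bash
python3 -c "
from h import *
go(.5887,.0295,.10,77.4)"
```

```text
t 3.35 tcp [0.5883 0.029  0.2101] yaw 77.38 w 0.051 q1,q6 [ 21.8 -34.4] F [-0.3 -0.2  0.3]
DELTA tx 0.001 ty 0.110 tz -0.000 turn -0.000  dist 0.110 rows 3
```

Emit:
{"op": "apply_moves", "data": {"deltas": [{"tx": 0, "ty": 0.01, "tz": 0, "turn": 0, "gripper": 0.06}, {"tx": 0, "ty": 0.05, "tz": 0, "turn": 0, "gripper": 0.06}, {"tx": 0, "ty": 0.1, "tz": 0, "turn": 0, "gripper": 0.06}, {"tx": 0, "ty": 0.11, "tz": 0, "turn": 0, "gripper": 0.06}, {"tx": 0, "ty": 0.11, "tz": 0, "turn": 0, "gripper": 0}], "newtons": 30}}

```text
time_s: 3.85
tcp_pos: [0.5871, 0.0283, 0.0986]
eef_rot: [-89.8, 0.2, 77.4]
contact_force: [0.9, -0.2, 1.0]
gripper_width: 0.0561
```

Emit:
{"op": "apply_moves", "data": {"deltas": [{"tx": 0, "ty": 0, "tz": 0, "turn": 0, "gripper": 0}, {"tx": 0, "ty": 0, "tz": 0, "turn": 0, "gripper": 0}, {"tx": 0, "ty": 0, "tz": 0, "turn": 0, "gripper": 0}, {"tx": 0, "ty": 0, "tz": 0, "turn": 0, "gripper": 0}]}}

```text
time_s: 4.25
tcp_pos: [0.5895, 0.0288, 0.1025]
eef_rot: [-90.2, -0.1, 77.4]
contact_force: [-0.6, 1.0, 6.0]
gripper_width: 0.0335
```

Emit:
{"op": "apply_moves", "data": {"deltas": [{"tx": 0, "ty": -0.04, "tz": 0, "turn": 0, "gripper": 0}, {"tx": 0, "ty": -0.08, "tz": 0, "turn": 0, "gripper": 0}, {"tx": 0, "ty": -0.12, "tz": 0, "turn": 0, "gripper": 0}, {"tx": 0, "ty": -0.16, "tz": 0, "turn": 0, "gripper": 0}, {"tx": 0, "ty": -0.16, "tz": 0, "turn": 0, "gripper": 0}]}}

```text
time_s: 4.75
tcp_pos: [0.591, 0.0287, 0.2677]
eef_rot: [-90.6, -0.3, 77.4]
contact_force: [0.5, 1.1, -1.3]
gripper_width: 0.0338
```

```bash
python3 -c "
from h import *
go(.495,-.439,.255,77.4)
p,d=capture('side');crop(p,200,60,480,280,2.8,'pics/s2.png')"
```

```text
t 4.75 tcp [0.591  0.0287 0.2677] yaw 77.38 w 0.0338 q1,q6 [ 21.8 -34.4] F [ 0.5  1.1 -1.3]
DELTA tx -0.477 ty 0.013 tz -0.009 turn -0.000  dist 0.478 rows 10
```

View pics/s2.png

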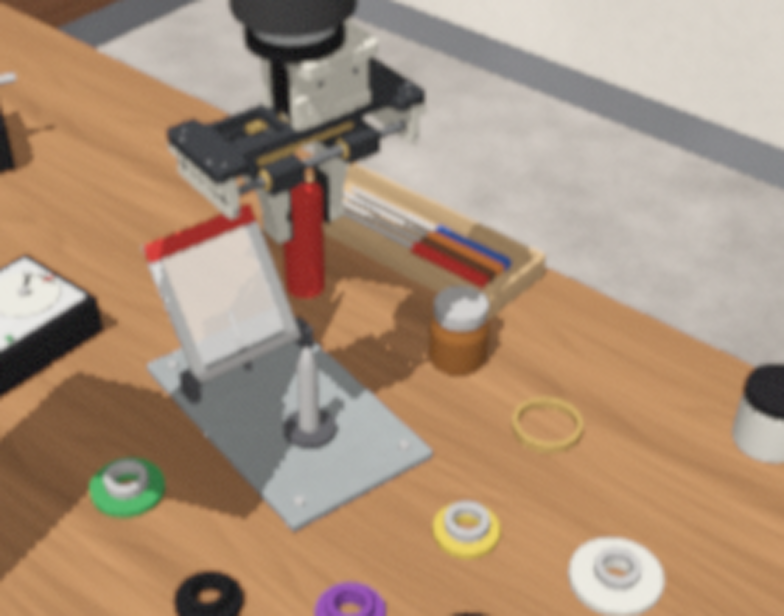

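Emit:
{"op": "apply_moves", "data": {"deltas": [{"tx": -0.478, "ty": 0.013, "tz": -0.008, "turn": 0, "gripper": 0}, {"tx": -0.478, "ty": 0.013, "tz": -0.008, "turn": 0, "gripper": 0}, {"tx": -0.478, "ty": 0.013, "tz": -0.008, "turn": 0, "gripper": 0}, {"tx": -0.478, "ty": 0.013, "tz": -0.008, "turn": 0, "gripper": 0}, {"tx": -0.478, "ty": 0.013, "tz": -0.008, "turn": 0, "gripper": 0}]}}

```text
time_s: 5.3
tcp_pos: [0.5362, -0.2178, 0.2529]
eef_rot: [-89.9, -0.0, 77.4]
contact_force: [1.3, -0.5, 0.0]
gripper_width: 0.033
```

```bash
python3 -c "
from h import *
go(.495,-.439,.255,77.4)"
```

```text
t 5.3 tcp [ 0.5362 -0.2178  0.2529] yaw 77.35 w 0.033 q1,q6 [-2.8 -9.9] F [ 1.3 -0.5  0. ]
DELTA tx -0.225 ty -0.002 tz -0.008 turn -0.001  dist 0.225 rows 5
```

Emit:
{"op": "apply_moves", "data": {"deltas": [{"tx": -0.225, "ty": 0, "tz": -0.008, "turn": 0, "gripper": 0}, {"tx": -0.225, "ty": 0, "tz": -0.008, "turn": 0, "gripper": 0}, {"tx": -0.225, "ty": 0, "tz": -0.008, "turn": 0, "gripper": 0}, {"tx": -0.225, "ty": 0, "tz": -0.008, "turn": 0, "gripper": 0}, {"tx": -0.225, "ty": 0, "tz": -0.008, "turn": 0, "gripper": 0}]}}

```text
time_s: 5.8
tcp_pos: [0.4942, -0.4406, 0.252]
eef_rot: [-89.9, -0.0, 77.2]
contact_force: [-0.4, 0.7, -1.1]
gripper_width: 0.0337
```

Emit:
{"op": "apply_moves", "data": {"deltas": [{"tx": 0, "ty": 0, "tz": 0, "turn": 0, "gripper": 0}, {"tx": 0, "ty": 0.05, "tz": 0, "turn": 0, "gripper": 0}, {"tx": 0, "ty": 0.1, "tz": 0, "turn": 0, "gripper": 0}, {"tx": 0, "ty": 0.14, "tz": 0, "turn": 0, "gripper": 0}, {"tx": 0, "ty": 0.15, "tz": 0, "turn": 0, "gripper": 0}]}}

```text
time_s: 6.3
tcp_pos: [0.4929, -0.435, 0.098]
eef_rot: [-89.5, -0.2, 77.3]
contact_force: [-0.1, -0.5, -0.5]
gripper_width: 0.0332
```

```bash
python3 -c "
from h import *
go(.495,-.439,.088,77.4)
p,d=capture('side');crop(p,340,150,560,400,2.4,'pics/s3.png')"
```

```text
t 6.3 tcp [ 0.4929 -0.435   0.098 ] yaw 77.3 w 0.0332 q1,q6 [-24.5  11.9] F [-0.1 -0.5 -0.5]
DELTA tx -0.003 ty 0.010 tz -0.003 turn -0.002  dist 0.011 rows 1
```

View pics/s3.png

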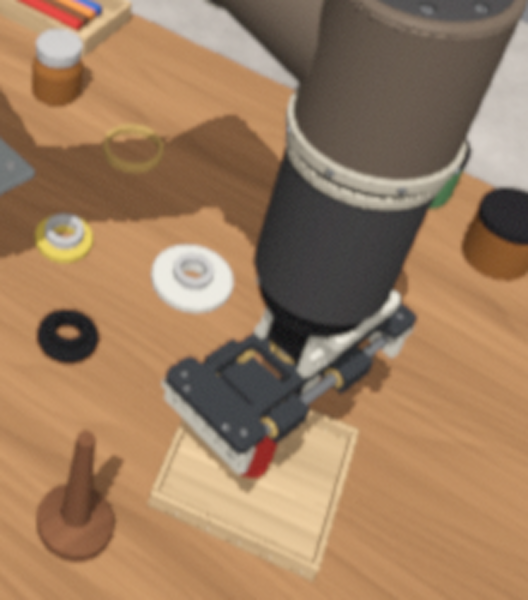

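Emit:
{"op": "apply_moves", "data": {"deltas": [{"tx": 0, "ty": 0.006, "tz": 0, "turn": 0, "gripper": 0}, {"tx": 0, "ty": 0.009, "tz": 0, "turn": 0, "gripper": 0}, {"tx": 0, "ty": 0.012, "tz": 0, "turn": 0, "gripper": 0}, {"tx": 0, "ty": 0.012, "tz": 0, "turn": 0, "gripper": 0}]}}

```text
time_s: 6.75
tcp_pos: [0.4965, -0.4377, 0.0928]
eef_rot: [-90.1, 0.0, 77.3]
contact_force: [0.7, 0.1, -0.1]
gripper_width: 0.0333
```

Emit:
{"op": "apply_moves", "data": {"deltas": [{"tx": 0, "ty": 0.002, "tz": 0, "turn": 0, "gripper": 0}, {"tx": 0, "ty": 0.004, "tz": 0, "turn": 0, "gripper": 0}, {"tx": 0, "ty": 0.004, "tz": 0, "turn": 0, "gripper": 0}, {"tx": 0, "ty": 0.004, "tz": 0, "turn": 0, "gripper": 0}]}}

```text
time_s: 7.15
tcp_pos: [0.496, -0.4376, 0.0878]
eef_rot: [-90.0, 0.0, 77.3]
contact_force: [0.1, 0.3, -0.6]
gripper_width: 0.0333
```

Emit:
{"op": "apply_moves", "data": {"deltas": [{"tx": 0, "ty": 0.002, "tz": 0, "turn": 0, "gripper": 0}, {"tx": 0, "ty": 0.004, "tz": 0, "turn": 0, "gripper": 0}, {"tx": 0, "ty": 0.004, "tz": 0, "turn": 0, "gripper": 0}]}}

```text
time_s: 7.45
tcp_pos: [0.4966, -0.4382, 0.0873]
eef_rot: [-90.1, 0.1, 77.4]
contact_force: [-4.8, 5.0, 21.3]
gripper_width: 0.0331
```

Contact felt (21 N); release.

Emit:
{"op": "apply_moves", "data": {"deltas": [{"tx": 0, "ty": -0.002, "tz": 0, "turn": 0, "gripper": 0}, {"tx": 0, "ty": -0.002, "tz": 0, "turn": 0, "gripper": 0.07}, {"tx": 0, "ty": -0.002, "tz": 0, "turn": 0, "gripper": 0.07}, {"tx": 0, "ty": -0.002, "tz": 0, "turn": 0, "gripper": 0.07}, {"tx": 0, "ty": -0.002, "tz": 0, "turn": 0, "gripper": 0.07}]}}

```text
time_s: 7.95
tcp_pos: [0.4959, -0.4375, 0.0853]
eef_rot: [-90.0, -0.0, 77.3]
contact_force: [-0.3, -0.8, 0.4]
gripper_width: 0.0599
```

Emit:
{"op": "apply_moves", "data": {"deltas": [{"tx": 0, "ty": -0.02, "tz": 0, "turn": 0, "gripper": 0.07}, {"tx": 0, "ty": -0.06, "tz": 0, "turn": 0, "gripper": 0.07}, {"tx": 0, "ty": -0.1, "tz": 0, "turn": 0, "gripper": 0.07}, {"tx": 0, "ty": -0.1, "tz": 0, "turn": 0, "gripper": 0.07}]}}

```text
time_s: 8.35
tcp_pos: [0.4987, -0.4396, 0.1922]
eef_rot: [-90.5, 0.2, 77.4]
contact_force: [1.2, 0.5, 0.8]
gripper_width: 0.0699
```

```bash
python3 -c "
from h import *
go(.6377,-.282,.12,77.4)
p,d=capture('side');crop(p,240,120,560,400,2.1,'pics/s4.png')"
```

```text
t 8.35 tcp [ 0.4987 -0.4396  0.1922] yaw 77.39 w 0.0699 q1,q6 [-24.6  11.9] F [1.2 0.5 0.8]
DELTA tx 0.184 ty 0.072 tz -0.101 turn -0.000  dist 0.222 rows 5
```

View pics/s4.png

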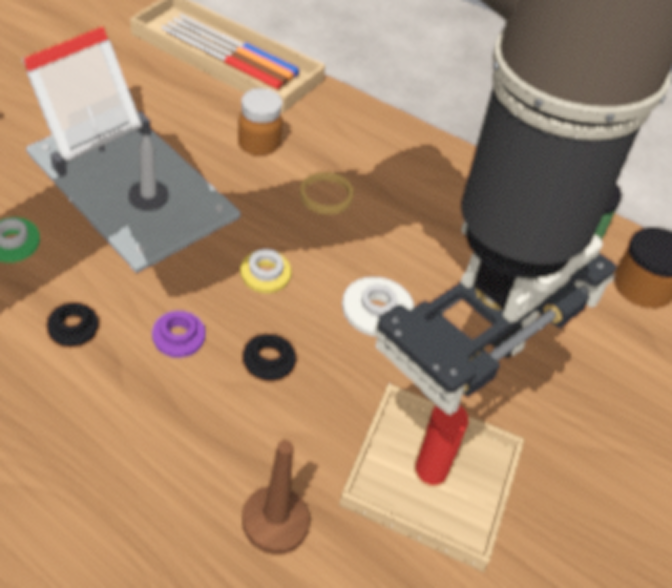

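Emit:
{"op": "apply_moves", "data": {"deltas": [{"tx": 0.04, "ty": 0, "tz": -0.022, "turn": 0, "gripper": 0.064}, {"tx": 0.184, "ty": 0.072, "tz": -0.1, "turn": 0, "gripper": 0.064}, {"tx": 0.184, "ty": 0.072, "tz": -0.1, "turn": 0, "gripper": 0.064}, {"tx": 0.184, "ty": 0.072, "tz": -0.1, "turn": 0, "gripper": 0.064}, {"tx": 0.184, "ty": 0.072, "tz": -0.1, "turn": 0, "gripper": 0.064}]}}

```text
time_s: 8.9
tcp_pos: [0.6345, -0.277, 0.1105]
eef_rot: [-89.8, -0.0, 77.4]
contact_force: [-0.6, -0.5, -0.6]
gripper_width: 0.064
```

Emit:
{"op": "apply_moves", "data": {"deltas": [{"tx": 0, "ty": 0, "tz": 0, "turn": 0, "gripper": 0.064}, {"tx": 0, "ty": 0, "tz": 0, "turn": 0, "gripper": 0.064}]}}

```text
time_s: 9.1
tcp_pos: [0.6335, -0.2792, 0.1121]
eef_rot: [-89.8, 0.0, 77.4]
contact_force: [0.6, -1.0, 0.2]
gripper_width: 0.0638
```

```bash
python3 -c "
from h import *
go(.6377,-.2822,.030,77.4)
p,d=capture('side');crop(p,340,170,500,330,4,'pics/s5.png')"
```

```text
t 9.1 tcp [ 0.6335 -0.2792  0.1121] yaw 77.41 w 0.0638 q1,q6 [-7.7 -4.9] F [ 0.6 -1.   0.2]
DELTA tx -0.002 ty 0.082 tz -0.005 turn 0.000  dist 0.082 rows 2
```

View pics/s5.png

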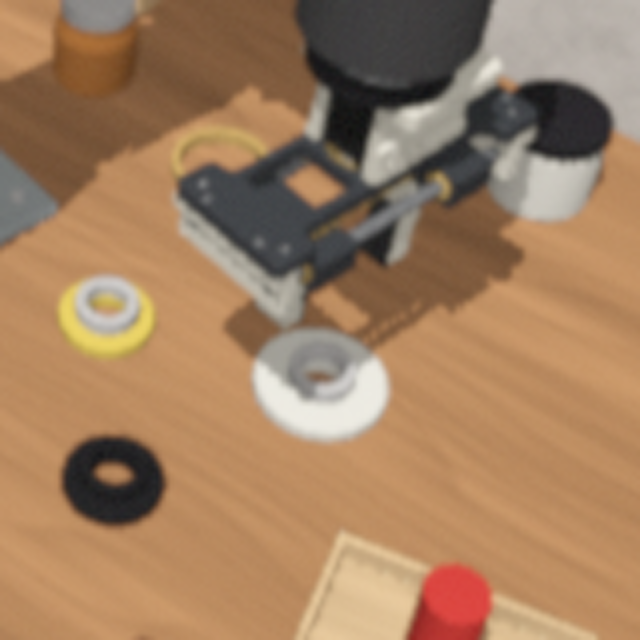

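Emit:
{"op": "apply_moves", "data": {"deltas": [{"tx": -0.002, "ty": 0.03, "tz": -0.005, "turn": 0, "gripper": 0.064}, {"tx": -0.002, "ty": 0.06, "tz": -0.005, "turn": 0, "gripper": 0.064}, {"tx": -0.002, "ty": 0.078, "tz": -0.005, "turn": 0, "gripper": 0.064}, {"tx": -0.002, "ty": 0.078, "tz": -0.005, "turn": 0, "gripper": 0.064}, {"tx": -0.002, "ty": 0.078, "tz": -0.005, "turn": 0, "gripper": 0.064}]}}

```text
time_s: 9.65
tcp_pos: [0.6382, -0.2842, 0.0366]
eef_rot: [-90.0, 0.0, 77.3]
contact_force: [0.1, -0.4, 0.4]
gripper_width: 0.0643
```

```bash
python3 -c "
from h import *
go(.6377,-.2822,.030,77.4)"
```

```text
t 9.65 tcp [ 0.6382 -0.2842  0.0366] yaw 77.28 w 0.0643 q1,q6 [-8.1 -4.7] F [ 0.1 -0.4  0.4]
DELTA tx 0.002 ty 0.007 tz 0.001 turn -0.002  dist 0.007 rows 1
```

Emit:
{"op": "apply_moves", "data": {"deltas": [{"tx": 0.001, "ty": 0.007, "tz": 0, "turn": 0, "gripper": 0.064}, {"tx": 0.001, "ty": 0.007, "tz": 0, "turn": 0, "gripper": 0}, {"tx": 0.001, "ty": 0.007, "tz": 0, "turn": 0, "gripper": 0}, {"tx": 0.001, "ty": 0.007, "tz": 0, "turn": 0, "gripper": 0}, {"tx": 0.001, "ty": 0.007, "tz": 0, "turn": 0, "gripper": 0}], "newtons": 40}}

```text
time_s: 10.15
tcp_pos: [0.6388, -0.282, 0.0293]
eef_rot: [-90.0, 0.0, 77.3]
contact_force: [-0.5, 0.2, 2.3]
gripper_width: 0.0388
```

Emit:
{"op": "apply_moves", "data": {"deltas": [{"tx": 0, "ty": 0, "tz": 0, "turn": 0, "gripper": 0}, {"tx": 0, "ty": 0, "tz": 0, "turn": 0, "gripper": 0}, {"tx": 0, "ty": 0, "tz": 0, "turn": 0, "gripper": 0}]}}

```text
time_s: 10.45
tcp_pos: [0.6388, -0.282, 0.0293]
eef_rot: [-90.0, 0.0, 77.3]
contact_force: [0.1, 0.6, 5.1]
gripper_width: 0.0386
```

Emit:
{"op": "apply_moves", "data": {"deltas": [{"tx": 0, "ty": -0.03, "tz": 0, "turn": 0, "gripper": 0}, {"tx": 0, "ty": -0.07, "tz": 0, "turn": 0, "gripper": 0}, {"tx": 0, "ty": -0.11, "tz": 0, "turn": 0, "gripper": 0}, {"tx": 0, "ty": -0.15, "tz": 0, "turn": 0, "gripper": 0}, {"tx": 0, "ty": -0.15, "tz": 0, "turn": 0, "gripper": 0}]}}

```text
time_s: 10.95
tcp_pos: [0.6417, -0.2831, 0.1856]
eef_rot: [-90.6, 0.1, 77.4]
contact_force: [1.3, 0.2, -0.1]
gripper_width: 0.0386
```

```bash
python3 -c "
from h import *
go(*SP,.18,77.4)
p,d=capture('side');crop(p,280,80,500,280,3.5,'pics/s6.png')
# spindle tip side & top
q=cv2.imread('pics/s4.png')
print(atz('side',240+148.5/2.1-.5,120+137.5/2.1-.5,.112), atz('side',200+307.5/2.8-.5,60+350.5/2.8-.5,.112))
p,d=capture('top');crop(p,220,130,400,280,4.4,'pics/t6.png')
"
```

```text
t 10.95 tcp [ 0.6417 -0.2831  0.1856] yaw 77.39 w 0.0386 q1,q6 [-7.9 -4.8] F [ 1.3  0.2 -0.1]
DELTA tx 0.294 ty 0.006 tz 0.119 turn -0.000  dist 0.318 rows 7
[0.5930688  0.02912846 0.112     ] [0.59242436 0.03162056 0.112     ]
```

View pics/s6.png

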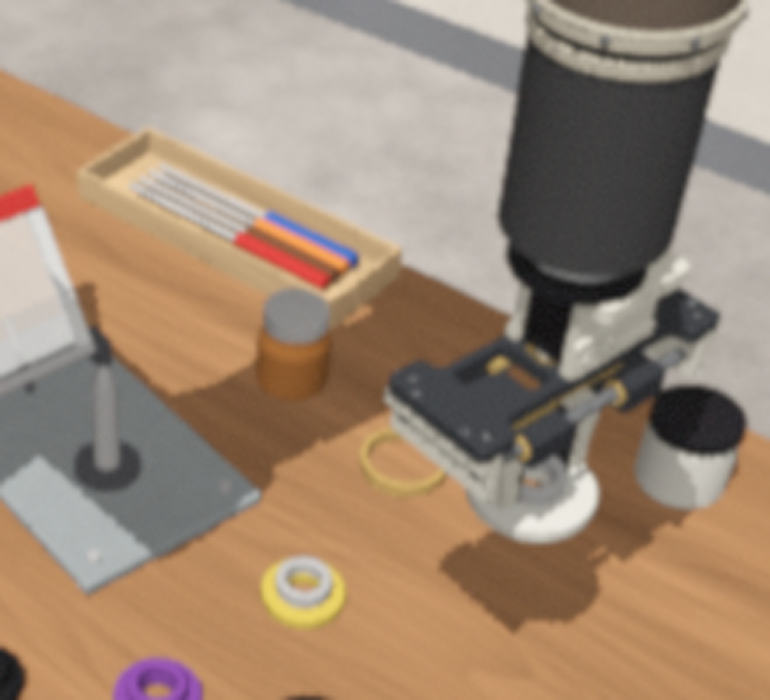

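View pics/t6.png

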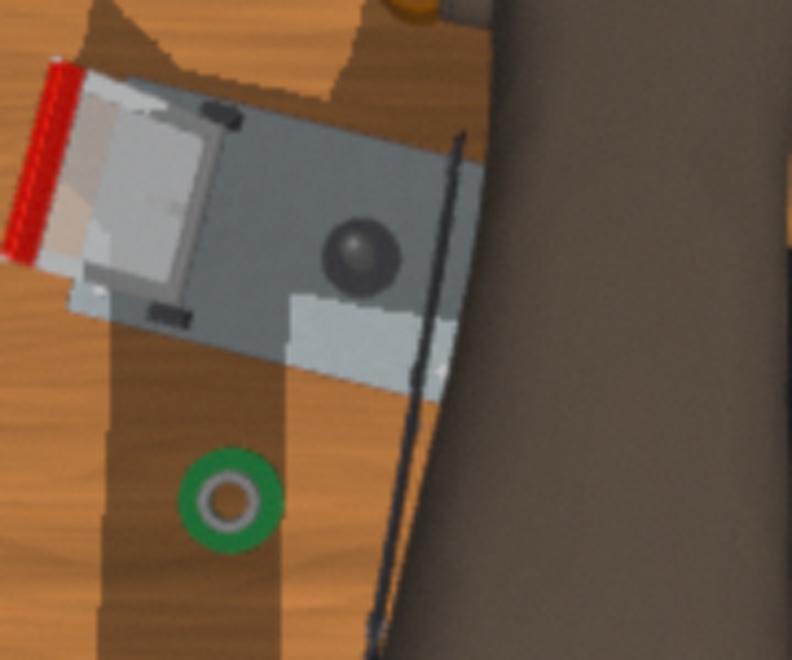

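```bash
python3 -c "
from h import *
f=lambda x,y,z:atz('top',220+(x+.5)/4.4-.5,130+(y+.5)/4.4-.5,z)
print(f(361,257,.02),f(353,250,.11))
g=lambda x,y,z:atz('side',280+(x+.5)/3.5-.5,80+(y+.5)/3.5-.5,z)
print(g(106,465,.02),g(103,368,.111))
"
```

```text
[0.59015574 0.03144174 0.02      ] [0.58663152 0.03164931 0.11      ]
[0.58624483 0.02768442 0.02      ] [0.59252526 0.03262589 0.111     ]
```

Emit:
{"op": "apply_moves", "data": {"deltas": [{"tx": 0.294, "ty": 0.003, "tz": 0.119, "turn": 0, "gripper": 0}, {"tx": 0.294, "ty": 0.003, "tz": 0.119, "turn": 0, "gripper": 0}, {"tx": 0.294, "ty": 0.003, "tz": 0.119, "turn": 0, "gripper": 0}, {"tx": 0.294, "ty": 0.003, "tz": 0.119, "turn": 0, "gripper": 0}, {"tx": 0.294, "ty": 0.003, "tz": 0.119, "turn": 0, "gripper": 0}]}}

```text
time_s: 11.55
tcp_pos: [0.5962, -0.0337, 0.1743]
eef_rot: [-89.8, 0.1, 77.3]
contact_force: [1.3, 0.8, -1.4]
gripper_width: 0.0388
```

```bash
python3 -c "
from h import *
go(.5895,.0305,.175,77.4)"
```

```text
t 11.55 tcp [ 0.5962 -0.0337  0.1743] yaw 77.31 w 0.0388 q1,q6 [ 15.5 -28.2] F [ 1.3  0.8 -1.4]
DELTA tx 0.061 ty -0.001 tz 0.021 turn -0.002  dist 0.065 rows 2
```

Emit:
{"op": "apply_moves", "data": {"deltas": [{"tx": 0.061, "ty": 0, "tz": 0.021, "turn": 0, "gripper": 0}, {"tx": 0.061, "ty": 0, "tz": 0.021, "turn": 0, "gripper": 0}, {"tx": 0.061, "ty": 0, "tz": 0.021, "turn": 0, "gripper": 0}, {"tx": 0.061, "ty": 0, "tz": 0.021, "turn": 0, "gripper": 0}]}}

```text
time_s: 11.95
tcp_pos: [0.5901, 0.0285, 0.1751]
eef_rot: [-89.9, 0.1, 77.4]
contact_force: [-0.6, -0.4, -0.5]
gripper_width: 0.0387
```

```bash
python3 -c "
from h import *
go(.5895,.0305,.175,77.4)
p,d=capture('side');crop(p,230,90,430,290,3.5,'pics/s7.png')
"
```

```text
t 11.95 tcp [0.5901 0.0285 0.1751] yaw 77.38 w 0.0387 q1,q6 [ 21.7 -34.3] F [-0.6 -0.4 -0.5]
DELTA tx 0.002 ty 0.000 tz 0.001 turn -0.000  dist 0.002 rows 1
```

View pics/s7.png

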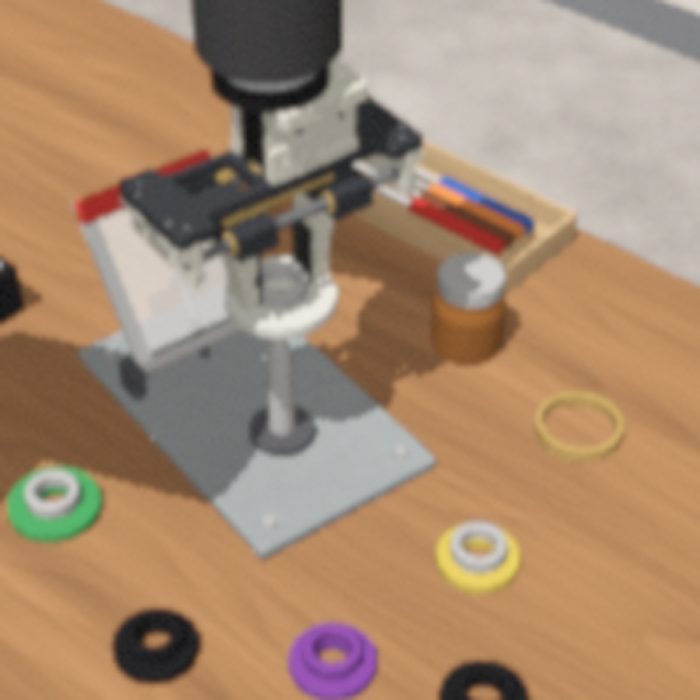

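Emit:
{"op": "apply_moves", "data": {"deltas": [{"tx": 0.002, "ty": 0.015, "tz": 0.001, "turn": 0, "gripper": 0}, {"tx": 0.002, "ty": 0.035, "tz": 0.001, "turn": 0, "gripper": 0}, {"tx": 0.002, "ty": 0.055, "tz": 0.001, "turn": 0, "gripper": 0}, {"tx": 0.002, "ty": 0.07, "tz": 0.001, "turn": 0, "gripper": 0}, {"tx": 0.002, "ty": 0.07, "tz": 0.001, "turn": 0, "gripper": 0}]}}

```text
time_s: 12.5
tcp_pos: [0.5896, 0.0296, 0.1041]
eef_rot: [-89.8, 0.1, 77.2]
contact_force: [-0.1, 1.4, -1.8]
gripper_width: 0.0384
```

```bash
python3 -c "
from h import *
go(.5895,.0305,.095,77.4)
p,d=capture('side');crop(p,230,90,430,290,3.5,'pics/s8.png')
"
```

```text
t 12.5 tcp [0.5896 0.0296 0.1041] yaw 77.2 w 0.0384 q1,q6 [ 21.8 -34.6] F [-0.1  1.4 -1.8]
DELTA tx 0.001 ty 0.009 tz 0.000 turn -0.003  dist 0.009 rows 1
```

View pics/s8.png

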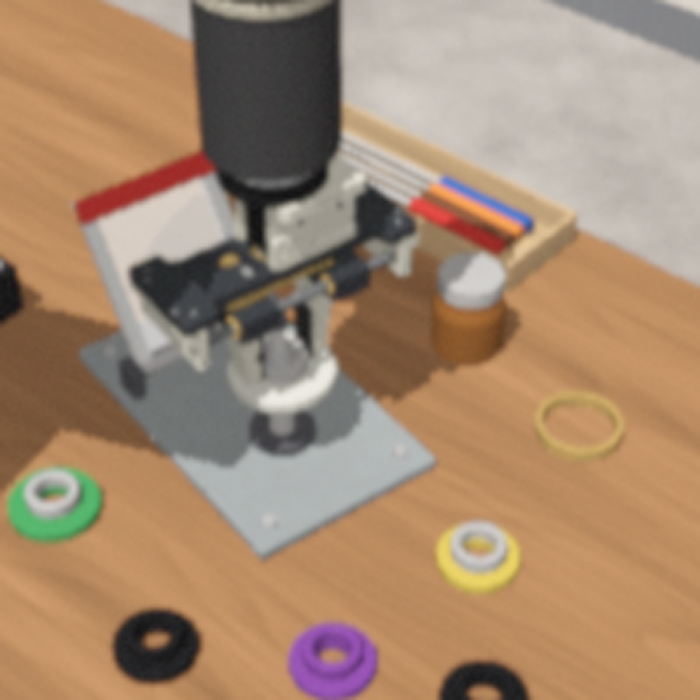

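Threaded (spindle shows inside the hub). Lower a little and release.

Emit:
{"op": "apply_moves", "data": {"deltas": [{"tx": 0, "ty": 0.012, "tz": 0, "turn": 0, "gripper": 0}, {"tx": 0, "ty": 0.012, "tz": 0, "turn": 0, "gripper": 0.064}, {"tx": 0, "ty": 0.012, "tz": 0, "turn": 0, "gripper": 0.064}, {"tx": 0, "ty": 0.012, "tz": 0, "turn": 0, "gripper": 0.064}, {"tx": 0, "ty": 0.012, "tz": 0, "turn": 0, "gripper": 0.064}]}}

```text
time_s: 13.05
tcp_pos: [0.5905, 0.031, 0.095]
eef_rot: [-90.0, -0.0, 77.3]
contact_force: [-1.0, 0.3, 0.4]
gripper_width: 0.0618
```

Emit:
{"op": "apply_moves", "data": {"deltas": [{"tx": 0, "ty": -0.03, "tz": 0, "turn": 0, "gripper": 0.064}, {"tx": 0, "ty": -0.07, "tz": 0, "turn": 0, "gripper": 0.064}, {"tx": 0, "ty": -0.1, "tz": 0, "turn": 0, "gripper": 0.064}, {"tx": 0, "ty": -0.1, "tz": 0, "turn": 0, "gripper": 0.064}]}}

```text
time_s: 13.45
tcp_pos: [0.5929, 0.0315, 0.1999]
eef_rot: [-90.5, -0.2, 77.4]
contact_force: [0.6, 0.8, -0.4]
gripper_width: 0.0638
```

```bash
python3 -c "
from h import *
go(.43,.1115,.10,77.4)
p,d=capture('side');crop(p,210,90,430,290,3.5,'pics/s9.png')
"
```

```text
t 13.45 tcp [0.5929 0.0315 0.1999] yaw 77.4 w 0.0638 q1,q6 [ 21.9 -34.6] F [ 0.6  0.8 -0.4]
DELTA tx 0.043 ty 0.100 tz 0.176 turn -0.000  dist 0.207 rows 5
```

View pics/s9.png

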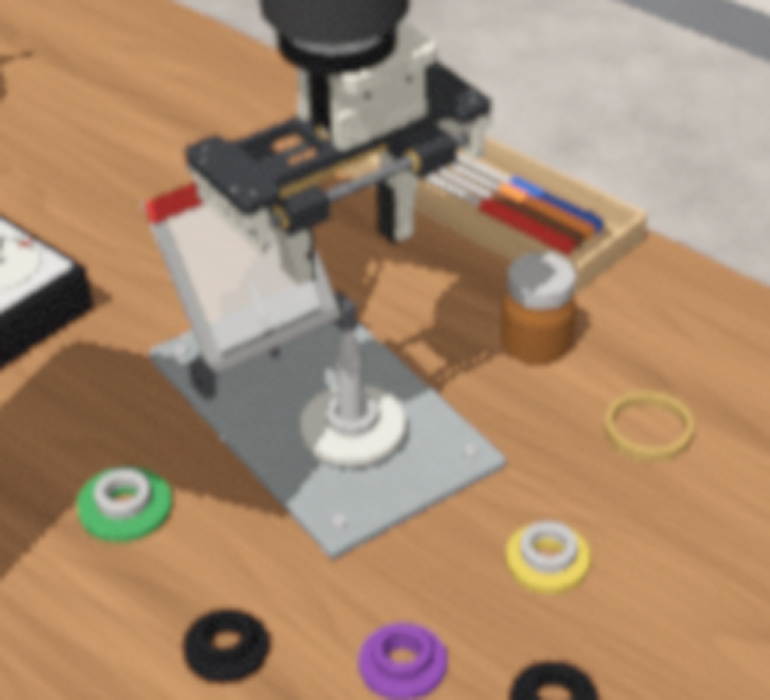

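Emit:
{"op": "apply_moves", "data": {"deltas": [{"tx": 0.012, "ty": 0, "tz": 0.05, "turn": 0, "gripper": 0.064}, {"tx": 0.022, "ty": 0, "tz": 0.09, "turn": 0, "gripper": 0.064}, {"tx": 0.043, "ty": 0.1, "tz": 0.176, "turn": 0, "gripper": 0.064}, {"tx": 0.043, "ty": 0.1, "tz": 0.176, "turn": 0, "gripper": 0.064}, {"tx": 0.043, "ty": 0.1, "tz": 0.176, "turn": 0, "gripper": 0.064}]}}

```text
time_s: 14.0
tcp_pos: [0.4247, 0.1108, 0.0922]
eef_rot: [-89.9, 0.1, 77.3]
contact_force: [-0.5, -0.1, 0.2]
gripper_width: 0.0639
```

Emit:
{"op": "apply_moves", "data": {"deltas": [{"tx": 0, "ty": 0, "tz": 0, "turn": 0, "gripper": 0.064}, {"tx": 0, "ty": 0, "tz": 0, "turn": 0, "gripper": 0.064}]}}

```text
time_s: 14.2
tcp_pos: [0.4274, 0.1114, 0.0939]
eef_rot: [-90.0, 0.1, 77.4]
contact_force: [0.4, 1.5, -0.0]
gripper_width: 0.064
```

```bash
python3 -c "
from h import *
go(.43,.1115,.03,77.4)
p,d=capture('side');crop(p,190,130,430,290,3.3,'pics/s10.png')
"
```

```text
t 14.2 tcp [0.4274 0.1114 0.0939] yaw 77.43 w 0.064 q1,q6 [ 40.4 -52.9] F [ 0.4  1.5 -0. ]
DELTA tx 0.001 ty 0.064 tz -0.003 turn 0.001  dist 0.064 rows 2
```

View pics/s10.png

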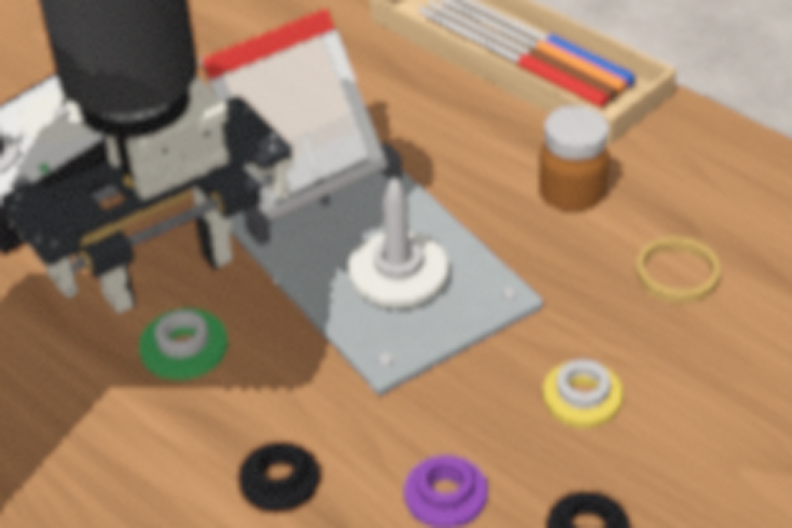

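Emit:
{"op": "apply_moves", "data": {"deltas": [{"tx": 0.001, "ty": 0.03, "tz": -0.003, "turn": 0, "gripper": 0.064}, {"tx": 0.001, "ty": 0.055, "tz": -0.003, "turn": 0, "gripper": 0.064}, {"tx": 0.001, "ty": 0.064, "tz": -0.003, "turn": 0, "gripper": 0.064}, {"tx": 0.001, "ty": 0.064, "tz": -0.003, "turn": 0, "gripper": 0.064}]}}

```text
time_s: 14.65
tcp_pos: [0.4312, 0.1112, 0.0298]
eef_rot: [-89.9, 0.1, 77.3]
contact_force: [0.4, 0.2, 0.2]
gripper_width: 0.0639
```

```bash
python3 -c "
from h import *
go(.43,.1115,.030,77.4)"
```

```text
t 14.65 tcp [0.4312 0.1112 0.0298] yaw 77.29 w 0.0639 q1,q6 [ 40.  -52.7] F [0.4 0.2 0.2]
DELTA tx 0.000 ty -0.000 tz 0.001 turn -0.002  dist 0.001 rows 1
```

Emit:
{"op": "apply_moves", "data": {"deltas": [{"tx": 0, "ty": 0, "tz": 0, "turn": 0, "gripper": 0}, {"tx": 0, "ty": 0, "tz": 0, "turn": 0, "gripper": 0}, {"tx": 0, "ty": 0, "tz": 0, "turn": 0, "gripper": 0}, {"tx": 0, "ty": 0, "tz": 0, "turn": 0, "gripper": 0}, {"tx": 0, "ty": 0, "tz": 0, "turn": 0, "gripper": 0}]}}

```text
time_s: 15.15
tcp_pos: [0.4315, 0.1121, 0.0312]
eef_rot: [-90.0, -0.1, 77.3]
contact_force: [-2.0, 0.7, 7.5]
gripper_width: 0.0386
```

Emit:
{"op": "apply_moves", "data": {"deltas": [{"tx": 0, "ty": 0, "tz": 0, "turn": 0, "gripper": 0}, {"tx": 0, "ty": -0.03, "tz": 0, "turn": 0, "gripper": 0}, {"tx": 0, "ty": -0.07, "tz": 0, "turn": 0, "gripper": 0}, {"tx": 0, "ty": -0.11, "tz": 0, "turn": 0, "gripper": 0}, {"tx": 0, "ty": -0.15, "tz": 0, "turn": 0, "gripper": 0}]}}

```text
time_s: 15.65
tcp_pos: [0.4307, 0.1115, 0.1823]
eef_rot: [-90.0, -0.0, 77.3]
contact_force: [0.5, 1.3, -0.8]
gripper_width: 0.0387
```

```bash
python3 -c "
from h import *
go(.5895,.0305,.175,77.4)
p,d=capture('side');crop(p,190,130,430,290,3.3,'pics/s11.png')
"
```

```text
t 15.65 tcp [0.4307 0.1115 0.1823] yaw 77.34 w 0.0387 q1,q6 [ 40.1 -52.7] F [ 0.5  1.3 -0.8]
DELTA tx -0.044 ty 0.007 tz -0.173 turn -0.001  dist 0.178 rows 4
```

View pics/s11.png

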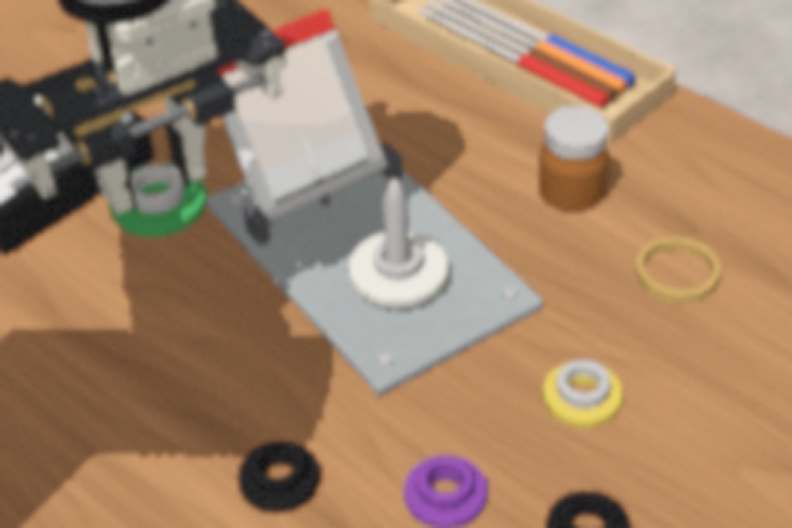

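Emit:
{"op": "apply_moves", "data": {"deltas": [{"tx": -0.044, "ty": 0.005, "tz": -0.173, "turn": 0, "gripper": 0}, {"tx": -0.044, "ty": 0.005, "tz": -0.173, "turn": 0, "gripper": 0}, {"tx": -0.044, "ty": 0.005, "tz": -0.173, "turn": 0, "gripper": 0}, {"tx": -0.044, "ty": 0.005, "tz": -0.173, "turn": 0, "gripper": 0}, {"tx": -0.044, "ty": 0.005, "tz": -0.173, "turn": 0, "gripper": 0}]}}

```text
time_s: 16.2
tcp_pos: [0.5927, 0.0291, 0.174]
eef_rot: [-90.0, 0.1, 77.2]
contact_force: [-1.6, -0.2, -1.0]
gripper_width: 0.0382
```

Emit:
{"op": "apply_moves", "data": {"deltas": [{"tx": 0, "ty": 0, "tz": 0, "turn": 0, "gripper": 0}, {"tx": 0, "ty": 0, "tz": 0, "turn": 0, "gripper": 0}, {"tx": 0, "ty": 0, "tz": 0, "turn": 0, "gripper": 0}]}}

```text
time_s: 16.5
tcp_pos: [0.5895, 0.0315, 0.1758]
eef_rot: [-90.0, -0.0, 77.4]
contact_force: [-0.6, -0.1, -1.1]
gripper_width: 0.0384
```

```bash
python3 -c "
from h import *
go(.5895,.0305,.105,77.4)
p,d=capture('side');crop(p,230,90,430,290,3.5,'pics/s12.png')
"
```

```text
t 16.5 tcp [0.5895 0.0315 0.1758] yaw 77.39 w 0.0384 q1,q6 [ 22.  -34.6] F [-0.6 -0.1 -1.1]
DELTA tx -0.001 ty 0.071 tz -0.000 turn -0.000  dist 0.071 rows 2
```

View pics/s12.png

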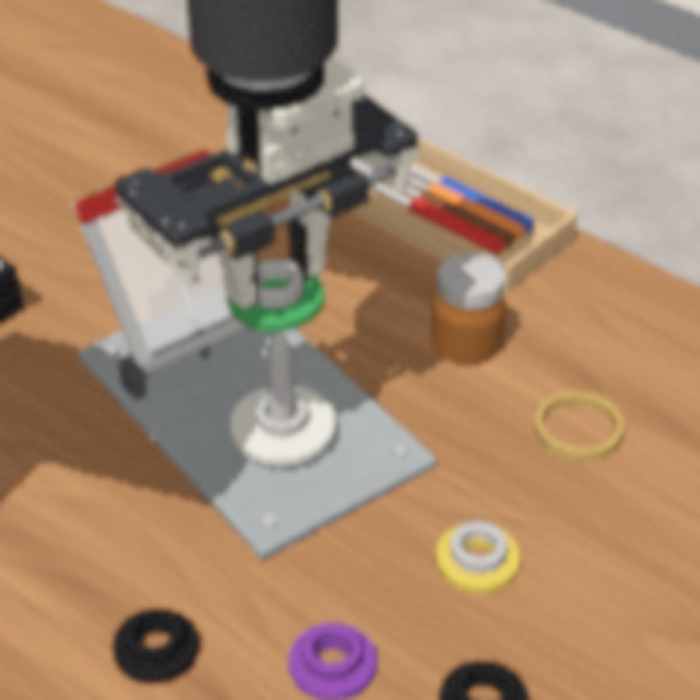

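Emit:
{"op": "apply_moves", "data": {"deltas": [{"tx": -0.001, "ty": 0.02, "tz": 0, "turn": 0, "gripper": 0}, {"tx": -0.001, "ty": 0.04, "tz": 0, "turn": 0, "gripper": 0}, {"tx": -0.001, "ty": 0.06, "tz": 0, "turn": 0, "gripper": 0}, {"tx": -0.001, "ty": 0.075, "tz": 0, "turn": 0, "gripper": 0}, {"tx": -0.001, "ty": 0.075, "tz": 0, "turn": 0, "gripper": 0}]}}

```text
time_s: 17.05
tcp_pos: [0.5883, 0.0301, 0.0988]
eef_rot: [-89.8, 0.1, 77.4]
contact_force: [-0.3, -0.5, -1.0]
gripper_width: 0.0381
```

```bash
python3 -c "
from h import *
go(.5895,.0305,.098,77.4)
p,d=capture('side');crop(p,260,130,380,240,5,'pics/s13.png')
"
```

```text
t 17.05 tcp [0.5883 0.0301 0.0988] yaw 77.37 w 0.0381 q1,q6 [ 21.9 -34.5] F [-0.3 -0.5 -1. ]
DELTA tx 0.001 ty 0.001 tz -0.001 turn -0.001  dist 0.001 rows 1
```

View pics/s13.png

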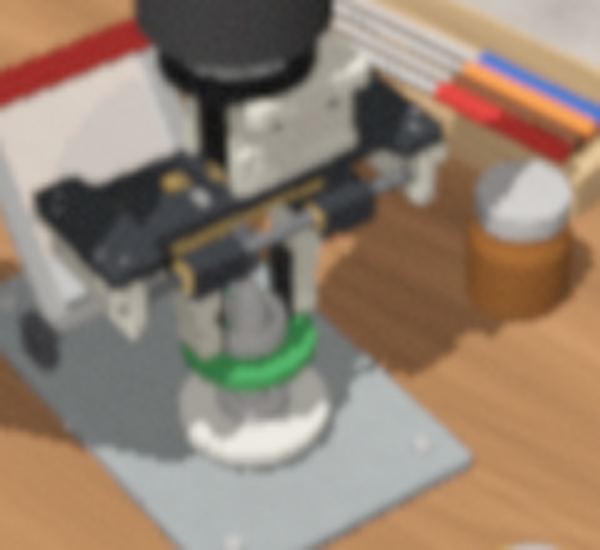

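Threaded; release and lift.

Emit:
{"op": "apply_moves", "data": {"deltas": [{"tx": 0, "ty": 0, "tz": 0, "turn": 0, "gripper": 0.064}, {"tx": 0, "ty": 0, "tz": 0, "turn": 0, "gripper": 0.064}, {"tx": 0, "ty": 0, "tz": 0, "turn": 0, "gripper": 0.064}, {"tx": 0, "ty": 0, "tz": 0, "turn": 0, "gripper": 0.064}, {"tx": 0, "ty": 0, "tz": 0, "turn": 0, "gripper": 0.064}]}}

```text
time_s: 17.6
tcp_pos: [0.5902, 0.03, 0.1008]
eef_rot: [-90.0, -0.0, 77.3]
contact_force: [0.0, -0.6, -0.4]
gripper_width: 0.0634
```

Emit:
{"op": "apply_moves", "data": {"deltas": [{"tx": 0, "ty": -0.03, "tz": 0, "turn": 0, "gripper": 0.064}, {"tx": 0, "ty": -0.07, "tz": 0, "turn": 0, "gripper": 0.064}, {"tx": 0, "ty": -0.1, "tz": 0, "turn": 0, "gripper": 0.064}, {"tx": 0, "ty": -0.1, "tz": 0, "turn": 0, "gripper": 0.064}]}}

```text
time_s: 18.0
tcp_pos: [0.5926, 0.0303, 0.2055]
eef_rot: [-90.4, -0.2, 77.4]
contact_force: [1.1, -0.0, -0.4]
gripper_width: 0.0639
```

```bash
python3 -c "
from h import *
go(.596,-.1545,.10,77.4)
p,d=capture('side');crop(p,230,130,430,290,3.9,'pics/s14.png')
"
```

```text
t 18.0 tcp [0.5926 0.0303 0.2055] yaw 77.37 w 0.0639 q1,q6 [ 21.8 -34.5] F [ 1.1 -0.  -0.4]
DELTA tx -0.180 ty 0.106 tz -0.044 turn -0.000  dist 0.213 rows 5
```

View pics/s14.png

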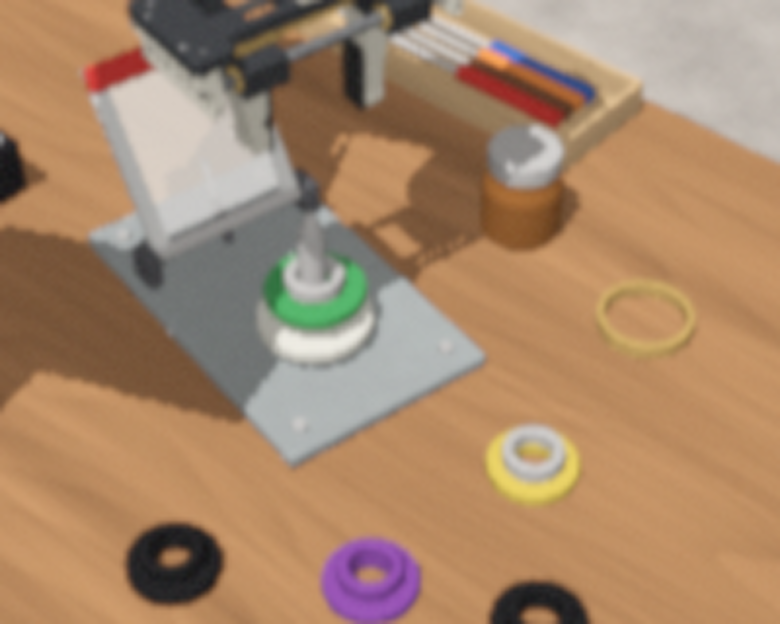

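Emit:
{"op": "apply_moves", "data": {"deltas": [{"tx": -0.05, "ty": 0, "tz": -0.012, "turn": 0, "gripper": 0.064}, {"tx": -0.09, "ty": 0, "tz": -0.022, "turn": 0, "gripper": 0.064}, {"tx": -0.18, "ty": 0.106, "tz": -0.044, "turn": 0, "gripper": 0.064}, {"tx": -0.18, "ty": 0.106, "tz": -0.044, "turn": 0, "gripper": 0.064}, {"tx": -0.18, "ty": 0.106, "tz": -0.044, "turn": 0, "gripper": 0.064}]}}

```text
time_s: 18.55
tcp_pos: [0.5919, -0.1569, 0.0915]
eef_rot: [-89.9, 0.0, 77.3]
contact_force: [0.3, 1.0, 0.2]
gripper_width: 0.0642
```

Emit:
{"op": "apply_moves", "data": {"deltas": [{"tx": 0, "ty": 0, "tz": 0, "turn": 0, "gripper": 0.064}, {"tx": 0, "ty": 0, "tz": 0, "turn": 0, "gripper": 0.064}]}}

```text
time_s: 18.75
tcp_pos: [0.5924, -0.1561, 0.0926]
eef_rot: [-89.8, 0.1, 77.2]
contact_force: [0.3, -0.2, 0.1]
gripper_width: 0.0639
```

```bash
python3 -c "
from h import *
go(.596,-.1545,.03,77.4)
p,d=capture('side');crop(p,280,130,440,290,4,'pics/s15.png')
"
```

```text
t 18.75 tcp [ 0.5924 -0.1561  0.0926] yaw 77.24 w 0.0639 q1,q6 [  3.5 -16.2] F [ 0.3 -0.2  0.1]
DELTA tx 0.002 ty 0.063 tz -0.003 turn -0.003  dist 0.063 rows 2
```

View pics/s15.png

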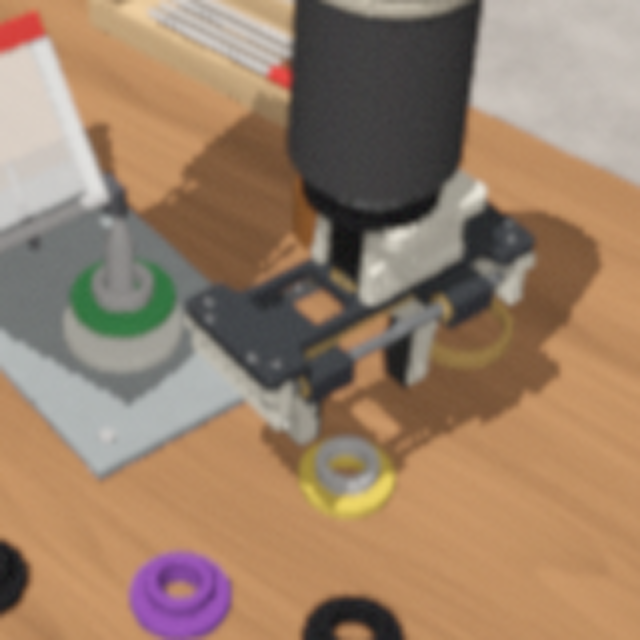

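Emit:
{"op": "apply_moves", "data": {"deltas": [{"tx": 0.002, "ty": 0.03, "tz": -0.003, "turn": 0, "gripper": 0.064}, {"tx": 0.002, "ty": 0.055, "tz": -0.003, "turn": 0, "gripper": 0.064}, {"tx": 0.002, "ty": 0.062, "tz": -0.003, "turn": 0, "gripper": 0.064}, {"tx": 0.002, "ty": 0.062, "tz": -0.003, "turn": 0, "gripper": 0.064}]}}

```text
time_s: 19.2
tcp_pos: [0.5969, -0.1533, 0.0325]
eef_rot: [-90.0, 0.0, 77.4]
contact_force: [0.1, 0.3, 0.4]
gripper_width: 0.0639
```

```bash
python3 -c "
from h import *
go(.596,-.1545,.030,77.4)"
```

```text
t 19.2 tcp [ 0.5969 -0.1533  0.0325] yaw 77.41 w 0.0639 q1,q6 [  3.7 -16.3] F [0.1 0.3 0.4]
DELTA tx -0.001 ty 0.002 tz 0.001 turn 0.000  dist 0.003 rows 1
```

Emit:
{"op": "apply_moves", "data": {"deltas": [{"tx": -0.001, "ty": 0.002, "tz": 0, "turn": 0, "gripper": 0.06}, {"tx": -0.001, "ty": 0.002, "tz": 0, "turn": 0, "gripper": 0}, {"tx": -0.001, "ty": 0.002, "tz": 0, "turn": 0, "gripper": 0}, {"tx": -0.001, "ty": 0.002, "tz": 0, "turn": 0, "gripper": 0}, {"tx": -0.001, "ty": 0.002, "tz": 0, "turn": 0, "gripper": 0}]}}

```text
time_s: 19.7
tcp_pos: [0.5968, -0.1551, 0.0311]
eef_rot: [-90.0, -0.0, 77.3]
contact_force: [-1.6, 1.1, 5.1]
gripper_width: 0.0383
```

Emit:
{"op": "apply_moves", "data": {"deltas": [{"tx": 0, "ty": 0, "tz": 0, "turn": 0, "gripper": 0}, {"tx": 0, "ty": 0, "tz": 0, "turn": 0, "gripper": 0}, {"tx": 0, "ty": 0, "tz": 0, "turn": 0, "gripper": 0}]}}

```text
time_s: 20.0
tcp_pos: [0.5968, -0.155, 0.0311]
eef_rot: [-90.0, -0.0, 77.3]
contact_force: [-1.7, 1.1, 5.8]
gripper_width: 0.0387
```

Emit:
{"op": "apply_moves", "data": {"deltas": [{"tx": 0, "ty": -0.03, "tz": 0, "turn": 0, "gripper": 0}, {"tx": 0, "ty": -0.07, "tz": 0, "turn": 0, "gripper": 0}, {"tx": 0, "ty": -0.11, "tz": 0, "turn": 0, "gripper": 0}, {"tx": 0, "ty": -0.15, "tz": 0, "turn": 0, "gripper": 0}, {"tx": 0, "ty": -0.15, "tz": 0, "turn": 0, "gripper": 0}]}}

```text
time_s: 20.5
tcp_pos: [0.5999, -0.1555, 0.1869]
eef_rot: [-90.6, -0.1, 77.4]
contact_force: [-0.2, 0.1, -0.7]
gripper_width: 0.038
```

```bash
python3 -c "
from h import *
go(.5895,.0305,.178,77.4)
p,d=capture('side');crop(p,230,80,430,280,3.5,'pics/s16.png')
"
```

```text
t 20.5 tcp [ 0.5999 -0.1555  0.1869] yaw 77.39 w 0.038 q1,q6 [  3.6 -16.2] F [-0.2  0.1 -0.7]
DELTA tx 0.179 ty 0.009 tz 0.051 turn -0.000  dist 0.186 rows 4
```

View pics/s16.png

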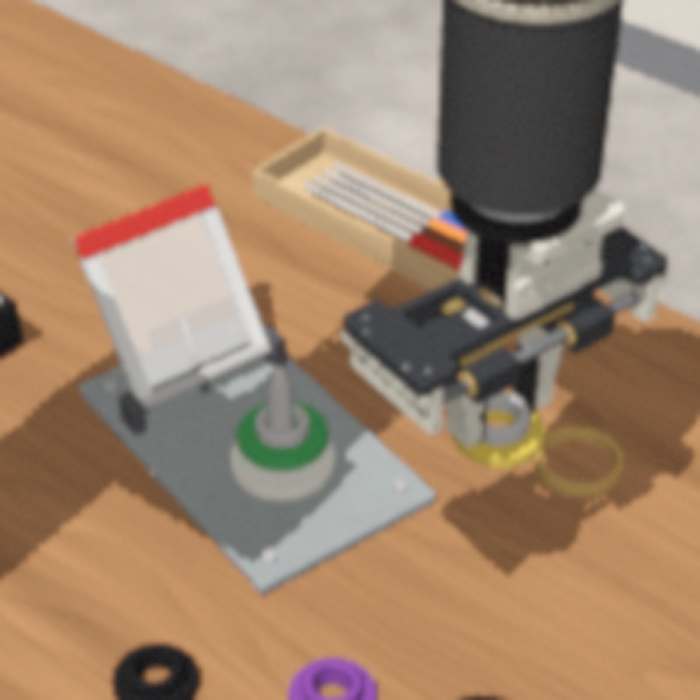

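Emit:
{"op": "apply_moves", "data": {"deltas": [{"tx": 0.179, "ty": 0.004, "tz": 0.05, "turn": 0, "gripper": 0}, {"tx": 0.179, "ty": 0.004, "tz": 0.05, "turn": 0, "gripper": 0}, {"tx": 0.179, "ty": 0.004, "tz": 0.05, "turn": 0, "gripper": 0}, {"tx": 0.179, "ty": 0.004, "tz": 0.05, "turn": 0, "gripper": 0}, {"tx": 0.179, "ty": 0.004, "tz": 0.05, "turn": 0, "gripper": 0}]}}

```text
time_s: 21.05
tcp_pos: [0.5864, 0.0343, 0.175]
eef_rot: [-89.9, 0.0, 77.6]
contact_force: [0.8, -0.6, -0.6]
gripper_width: 0.0383
```

Emit:
{"op": "apply_moves", "data": {"deltas": [{"tx": 0, "ty": 0, "tz": 0, "turn": 0, "gripper": 0}, {"tx": 0, "ty": 0, "tz": 0, "turn": 0, "gripper": 0}, {"tx": 0, "ty": 0, "tz": 0, "turn": 0, "gripper": 0}]}}

```text
time_s: 21.35
tcp_pos: [0.5869, 0.0295, 0.1759]
eef_rot: [-90.0, 0.0, 77.3]
contact_force: [-0.0, 1.0, -0.5]
gripper_width: 0.0384
```

```bash
python3 -c "
from h import *
go(.5895,.0305,.105,77.4)
p,d=capture('side');crop(p,230,90,430,290,3.5,'pics/s17.png')
"
```

```text
t 21.35 tcp [0.5869 0.0295 0.1759] yaw 77.26 w 0.0384 q1,q6 [ 21.9 -34.7] F [-0.   1.  -0.5]
DELTA tx 0.002 ty 0.071 tz -0.002 turn -0.003  dist 0.071 rows 2
```

View pics/s17.png

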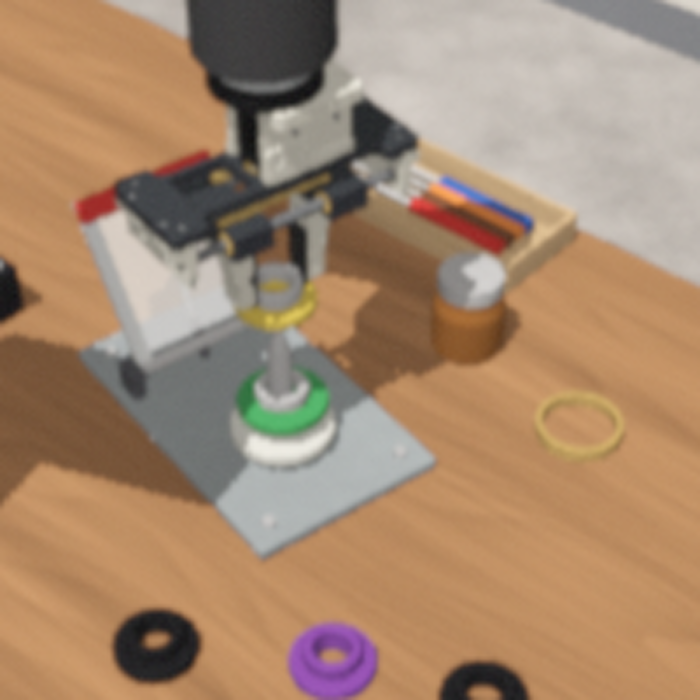

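Emit:
{"op": "apply_moves", "data": {"deltas": [{"tx": 0.001, "ty": 0.02, "tz": -0.002, "turn": 0, "gripper": 0}, {"tx": 0.001, "ty": 0.04, "tz": -0.002, "turn": 0, "gripper": 0}, {"tx": 0.001, "ty": 0.06, "tz": -0.002, "turn": 0, "gripper": 0}, {"tx": 0.001, "ty": 0.073, "tz": -0.002, "turn": 0, "gripper": 0}, {"tx": 0.001, "ty": 0.073, "tz": -0.002, "turn": 0, "gripper": 0}]}}

```text
time_s: 21.9
tcp_pos: [0.5881, 0.0301, 0.1015]
eef_rot: [-89.8, 0.1, 77.3]
contact_force: [0.2, -0.5, 0.2]
gripper_width: 0.0384
```

```bash
python3 -c "
from h import *
go(.5895,.0305,.098,77.4)
p,d=capture('side');crop(p,260,130,380,240,5,'pics/s18.png')
"
```

```text
t 21.9 tcp [0.5881 0.0301 0.1015] yaw 77.27 w 0.0384 q1,q6 [ 21.9 -34.6] F [ 0.2 -0.5  0.2]
DELTA tx 0.001 ty 0.003 tz -0.001 turn -0.002  dist 0.004 rows 1
```

View pics/s18.png

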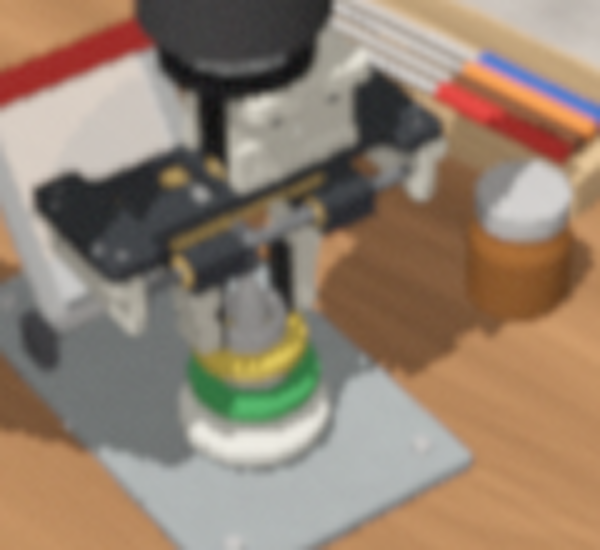

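Emit:
{"op": "apply_moves", "data": {"deltas": [{"tx": 0, "ty": 0.003, "tz": 0, "turn": 0, "gripper": 0}, {"tx": 0, "ty": 0.003, "tz": 0, "turn": 0, "gripper": 0.064}, {"tx": 0, "ty": 0.003, "tz": 0, "turn": 0, "gripper": 0.064}, {"tx": 0, "ty": 0.003, "tz": 0, "turn": 0, "gripper": 0.064}, {"tx": 0, "ty": 0.003, "tz": 0, "turn": 0, "gripper": 0.064}]}}

```text
time_s: 22.45
tcp_pos: [0.5895, 0.0313, 0.1008]
eef_rot: [-90.0, -0.0, 77.3]
contact_force: [0.8, -0.5, -0.1]
gripper_width: 0.0619
```

Emit:
{"op": "apply_moves", "data": {"deltas": [{"tx": 0, "ty": -0.03, "tz": 0, "turn": 0, "gripper": 0.064}, {"tx": 0, "ty": -0.07, "tz": 0, "turn": 0, "gripper": 0.064}, {"tx": 0, "ty": -0.12, "tz": 0, "turn": 0, "gripper": 0.064}, {"tx": 0, "ty": -0.14, "tz": 0, "turn": 0, "gripper": 0.064}, {"tx": 0, "ty": -0.14, "tz": 0, "turn": 0, "gripper": 0.064}]}}

```text
time_s: 22.95
tcp_pos: [0.5911, 0.0315, 0.2449]
eef_rot: [-90.4, -0.2, 77.4]
contact_force: [-0.4, 0.3, -0.1]
gripper_width: 0.0641
```

```bash
python3 -c "
from h import *
go(*st(0,.222),.24,77.4)
p,d=capture('side');crop(p,230,130,400,280,4.4,'pics/s19.png')
"
```

```text
t 22.95 tcp [0.5911 0.0315 0.2449] yaw 77.37 w 0.0641 q1,q6 [ 22.  -34.7] F [-0.4  0.3 -0.1]
DELTA tx 0.220 ty 0.005 tz 0.001 turn -0.001  dist 0.220 rows 5
```

View pics/s19.png

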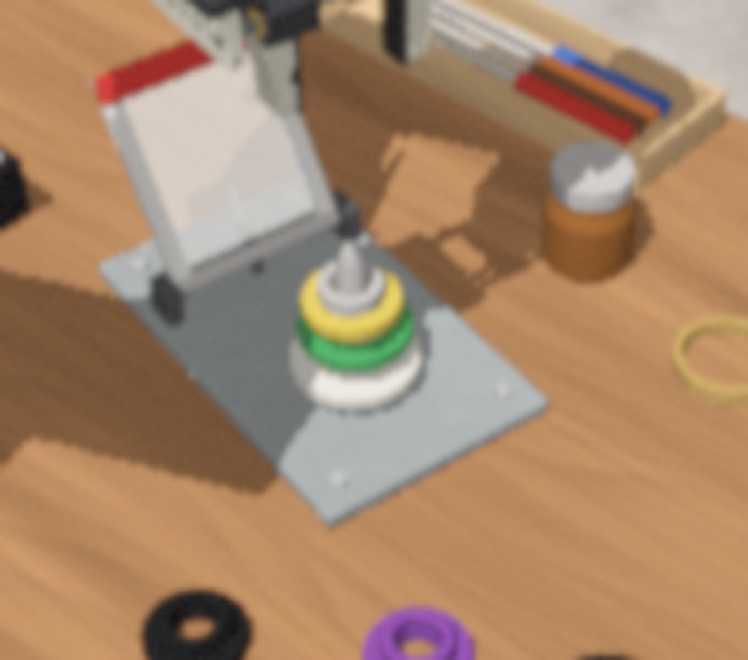

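Emit:
{"op": "apply_moves", "data": {"deltas": [{"tx": 0.222, "ty": 0, "tz": 0, "turn": 0, "gripper": 0}, {"tx": 0.222, "ty": 0, "tz": 0, "turn": 0, "gripper": 0}, {"tx": 0.222, "ty": 0, "tz": 0, "turn": 0, "gripper": 0}, {"tx": 0.222, "ty": 0, "tz": 0, "turn": 0, "gripper": 0}, {"tx": 0.222, "ty": 0, "tz": 0, "turn": 0, "gripper": 0}]}}

```text
time_s: 23.5
tcp_pos: [0.6377, 0.2513, 0.2379]
eef_rot: [-89.9, 0.1, 77.5]
contact_force: [-0.1, -0.6, 0.5]
gripper_width: 0.0295
```

Emit:
{"op": "apply_moves", "data": {"deltas": [{"tx": 0, "ty": 0, "tz": 0, "turn": 0, "gripper": 0}, {"tx": 0, "ty": 0.03, "tz": 0, "turn": 0, "gripper": 0}, {"tx": 0, "ty": 0.07, "tz": 0, "turn": 0, "gripper": 0}, {"tx": 0, "ty": 0.095, "tz": 0, "turn": 0, "gripper": 0}, {"tx": 0, "ty": 0.095, "tz": 0, "turn": 0, "gripper": 0}]}}

```text
time_s: 24.0
tcp_pos: [0.6351, 0.2452, 0.1403]
eef_rot: [-89.6, 0.3, 77.3]
contact_force: [-0.2, -0.2, -0.8]
gripper_width: 0.0007
```

```bash
python3 -c "
from h import *
go(*st(0,.095),.15,77.4)
p,d=capture('side');crop(p,190,80,370,240,4.2,'pics/s20.png')
"
```

```text
t 24.0 tcp [0.6351 0.2452 0.1403] yaw 77.25 w 0.0007 q1,q6 [ 37.4 -50.1] F [-0.2 -0.2 -0.8]
DELTA tx -0.125 ty -0.010 tz -0.003 turn -0.003  dist 0.125 rows 3
```

View pics/s20.png

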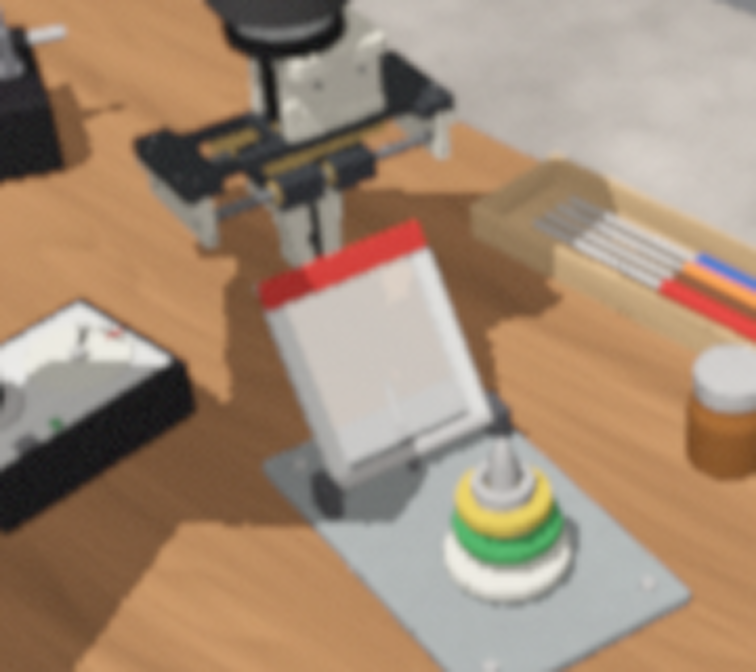

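Emit:
{"op": "apply_moves", "data": {"deltas": [{"tx": -0.02, "ty": -0.004, "tz": 0, "turn": 0, "gripper": 0}, {"tx": -0.045, "ty": -0.008, "tz": 0, "turn": 0, "gripper": 0}, {"tx": -0.07, "ty": -0.01, "tz": 0, "turn": 0, "gripper": 0}, {"tx": -0.095, "ty": -0.01, "tz": 0, "turn": 0, "gripper": 0}, {"tx": -0.12, "ty": -0.01, "tz": 0, "turn": 0, "gripper": 0}]}}

```text
time_s: 24.55
tcp_pos: [0.611, 0.1283, 0.1565]
eef_rot: [-90.0, -0.0, 77.3]
contact_force: [0.2, 0.3, -0.2]
gripper_width: 0.0005
```

Emit:
{"op": "apply_moves", "data": {"deltas": [{"tx": -0.015, "ty": 0, "tz": 0, "turn": 0, "gripper": 0}, {"tx": -0.015, "ty": 0, "tz": 0, "turn": 0, "gripper": 0}, {"tx": -0.015, "ty": 0, "tz": 0, "turn": 0, "gripper": 0}, {"tx": -0.015, "ty": 0, "tz": 0, "turn": 0, "gripper": 0}]}}

```text
time_s: 24.95
tcp_pos: [0.6086, 0.1163, 0.1554]
eef_rot: [-90.0, -0.0, 77.3]
contact_force: [-0.5, -0.1, -0.9]
gripper_width: 0.0003
```

```bash
python3 -c "
from h import *
go(*st(0,.11),.2,77.4)
p,d=capture('side');crop(p,190,80,370,240,4.2,'pics/s21.png')
p=cv2.imread('pics/top0.png')[:,:,::-1]
f=lambda x,y,z:atz('top',150+(x+.5)/7-.5,180+(y+.5)/7-.5,z)
print('knob disc',f(172,428,.062),'dial',f(210,220,.05),'mark',f(210,142,.05),'ndl',f(160,168,.05))
print('bar ends',f(117,465,.094),f(215,390,.094))
for c in [(72,100),(350,100),(350,515),(68,515)]:print(f(*c,.05))
"
```

```text
t 24.95 tcp [0.6086 0.1163 0.1554] yaw 77.35 w 0.0003 q1,q6 [ 28.9 -41.5] F [-0.5 -0.1 -0.9]
DELTA tx 0.022 ty -0.045 tz -0.000 turn -0.001  dist 0.050 rows 1
knob disc [0.43461582 0.37154476 0.062     ] dial [0.51579834 0.36482851 0.05      ] mark [0.54658231 0.36609878 0.05      ] ndl [0.53584802 0.38525823 0.05      ]
bar ends [0.42251121 0.37883578 0.094     ] [0.45136268 0.3434783  0.094     ]
[0.56188741 0.42086447 0.05      ]
[0.56452199 0.31181031 0.05      ]
[0.40129844 0.30548128 0.05      ]
[0.39897433 0.41529922 0.05      ]
```

View pics/s21.png

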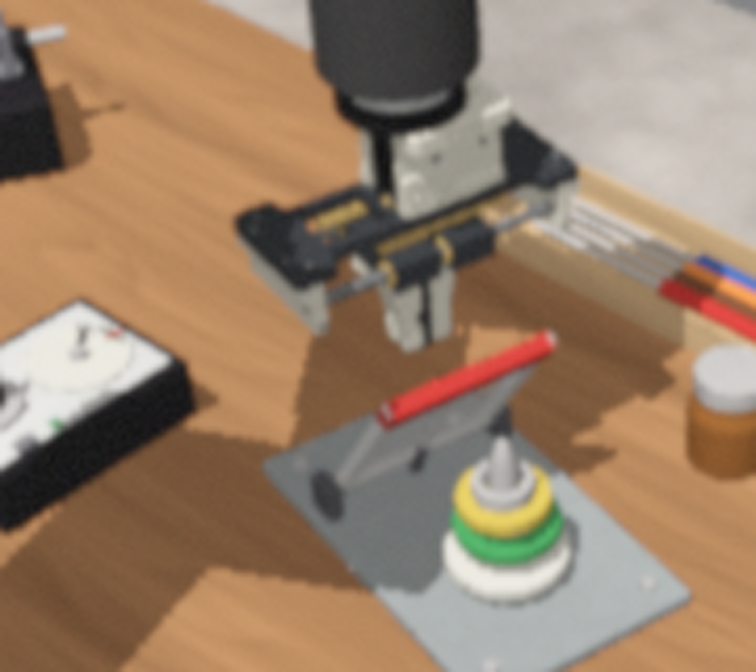

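```bash
python3 -c "
from h import *
p,d=capture('side');crop(p,155,140,245,210,8,'pics/k1.png')
p,d=capture('top');crop(p,150,185,220,260,8,'pics/k2.png')
P=cloud('top',d);m=(P[...,2]>.083)&(P[...,2]<.105)&(abs(P[...,0]-.43)<.06)&(abs(P[...,1]-.37)<.06)
q=P[m];print(len(q),q.mean(0),q.min(0),q.max(0))
c=cv2.minAreaRect(q[:,:2].astype(np.float32)*1000);print(c)
"
```

```text
101 [0.43492535 0.37000725 0.09238377] [0.41421834 0.35556358 0.08305256] [0.45429243 0.38476162 0.09818111]
((434.84027099609375, 371.572265625), (14.647703170776367, 40.95215606689453), 57.7078742980957)
```

View pics/k1.png

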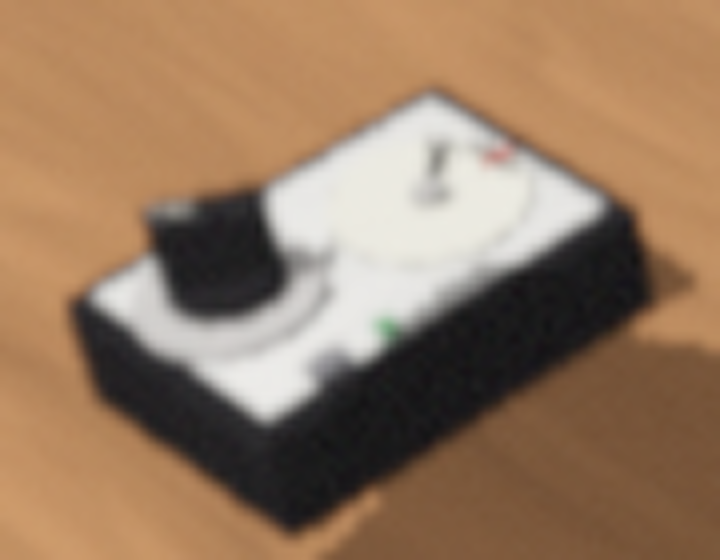

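View pics/k2.png

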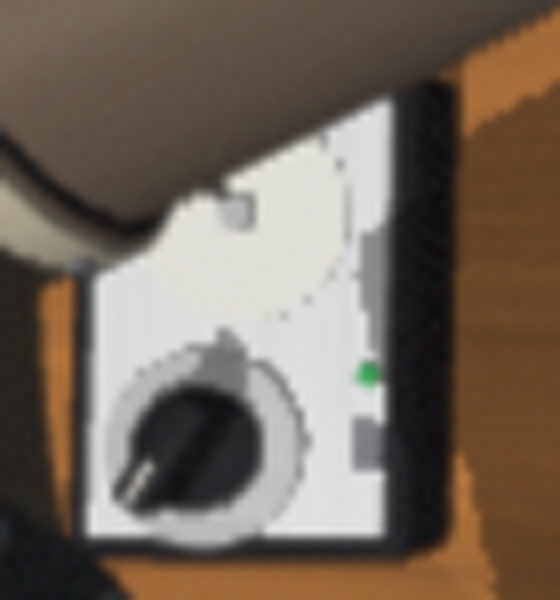

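```bash
python3 -c "
from h import *
f=lambda x,y,z:atz('top',150+(x+.5)/8-.5,185+(y+.5)/8-.5,z)
g=lambda x,y,z:atz('side',155+(x+.5)/8-.5,140+(y+.5)/8-.5,z)
print('ring',f(206,445,.05),g(232,297,.05)); print('dial',f(237,210,.05),g(432,192,.05))
print('discmid',f(197,447,.06)); print('bar marker',f(135,485,.094),g(180,211,.094),'far end',g(255,192,.094))
p,d=capture('top')
for P in (cloud('top',d),cloud('top',np.load('top0.npy'))):
  for lo in(.075,.085,.09):
    m=(P[...,2]>lo)&(P[...,2]<.105)&(abs(P[...,0]-.43)<.05)&(abs(P[...,1]-.37)<.05)
    q=P[m][:,:2];c=q-q.mean(0);w=np.linalg.svd(c,full_matrices=False)[2][0];print(lo,len(q),q.mean(0),np.degrees(np.arctan2(w[1],w[0])),cv2.minAreaRect((q*1000).astype(np.float32)))
"
```

```text
ring [0.43531464 0.37314375 0.05      ] [0.43575249 0.37289031 0.05      ]
dial [0.51629112 0.36590188 0.05      ] [0.51916298 0.36743911 0.05      ]
discmid [0.43523322 0.37224402 0.06      ]
bar marker [0.42464386 0.3785313  0.094     ] [0.42665586 0.37308813 0.094     ] far end [0.44982384 0.36232159 0.094     ]
0.075 118 [0.4348534  0.36936718] 150.55735434636225 ((434.7080383300781, 371.3868713378906), (14.222607612609863, 41.94670867919922), 60.45222854614258)
0.085 97 [0.43465936 0.37042464] 150.73464795282086 ((434.55975341796875, 371.4709777832031), (14.222607612609863, 41.60576629638672), 60.45222854614258)
0.09 86 [0.43474463 0.37071571] 149.0719109158347 ((434.45257568359375, 371.5317077636719), (14.222607612609863, 40.579437255859375), 60.45222854614258)
0.075 117 [0.43476594 0.36969756] 150.64390323080315 ((434.43988037109375, 371.71044921875), (14.34436321258545, 42.89680099487305), 59.56126403808594)
0.085 95 [0.43458351 0.37064454] 149.48218638859205 ((434.59539794921875, 371.6175231933594), (14.291850090026855, 41.2602424621582), 59.310829162597656)
0.09 83 [0.43438466 0.37146952] 149.38835534500956 ((434.6025695800781, 371.5897216796875), (13.550589561462402, 41.2851676940918), 55.903141021728516)
```

```bash
python3 -c "
from h import *
go(.435,.3718,.16,150)"
```

```text
t 25.15 tcp [0.6084 0.1166 0.1552] yaw 77.39 w 0.0007 q1,q6 [ 28.9 -41.5] F [ 0.2 -0.  -0.6]
DELTA tx 0.211 ty -0.005 tz 0.225 turn -1.267  dist 0.309 rows 9
```

Emit:
{"op": "apply_moves", "data": {"deltas": [{"tx": 0.02, "ty": -0.03, "tz": 0, "turn": 0, "gripper": 0.05}, {"tx": 0.211, "ty": -0.03, "tz": 0.225, "turn": -1.267, "gripper": 0.05}, {"tx": 0.211, "ty": -0.03, "tz": 0.225, "turn": -1.267, "gripper": 0.05}, {"tx": 0.211, "ty": -0.03, "tz": 0.225, "turn": -1.267, "gripper": 0.05}, {"tx": 0.211, "ty": -0.03, "tz": 0.225, "turn": -1.267, "gripper": 0.05}]}}

```text
time_s: 25.65
tcp_pos: [0.491, 0.2969, 0.1854]
eef_rot: [-90.0, -0.0, 112.1]
contact_force: [0.5, 1.3, -0.6]
gripper_width: 0.0351
```

```bash
python3 -c "
from h import *
go(.435,.3718,.16,150)"
```

```text
t 25.65 tcp [0.491  0.2969 0.1854] yaw 112.08 w 0.0351 q1,q6 [ 50.7 -28.6] F [ 0.5  1.3 -0.6]
DELTA tx 0.090 ty 0.025 tz 0.024 turn -0.662  dist 0.097 rows 5
```

Emit:
{"op": "apply_moves", "data": {"deltas": [{"tx": 0.09, "ty": 0.02, "tz": 0.024, "turn": -0.662, "gripper": 0.05}, {"tx": 0.09, "ty": 0.02, "tz": 0.024, "turn": -0.662, "gripper": 0.05}, {"tx": 0.09, "ty": 0.02, "tz": 0.024, "turn": -0.662, "gripper": 0.05}, {"tx": 0.09, "ty": 0.02, "tz": 0.024, "turn": -0.662, "gripper": 0.05}, {"tx": 0.09, "ty": 0.02, "tz": 0.024, "turn": -0.662, "gripper": 0.05}]}}

```text
time_s: 26.15
tcp_pos: [0.4361, 0.3709, 0.1652]
eef_rot: [-90.0, 0.0, 150.1]
contact_force: [0.1, -0.1, 0.3]
gripper_width: 0.0501
```

Emit:
{"op": "apply_moves", "data": {"deltas": [{"tx": 0, "ty": 0, "tz": 0, "turn": 0, "gripper": 0.05}, {"tx": 0, "ty": 0, "tz": 0, "turn": 0, "gripper": 0.05}]}}

```text
time_s: 26.35
tcp_pos: [0.4366, 0.3702, 0.1653]
eef_rot: [-90.0, 0.0, 149.5]
contact_force: [-0.1, 0.3, 0.9]
gripper_width: 0.0499
```

```bash
python3 -c "
from h import *
go(.435,.3718,.086,150)
p,d=capture('side');crop(p,145,90,265,220,5,'pics/k3.png')"
```

```text
t 26.35 tcp [0.4366 0.3702 0.1653] yaw 149.55 w 0.0499 q1,q6 [59.9 -0.3] F [-0.1  0.3  0.9]
DELTA tx 0.002 ty 0.079 tz -0.001 turn -0.008  dist 0.079 rows 2
```

View pics/k3.png

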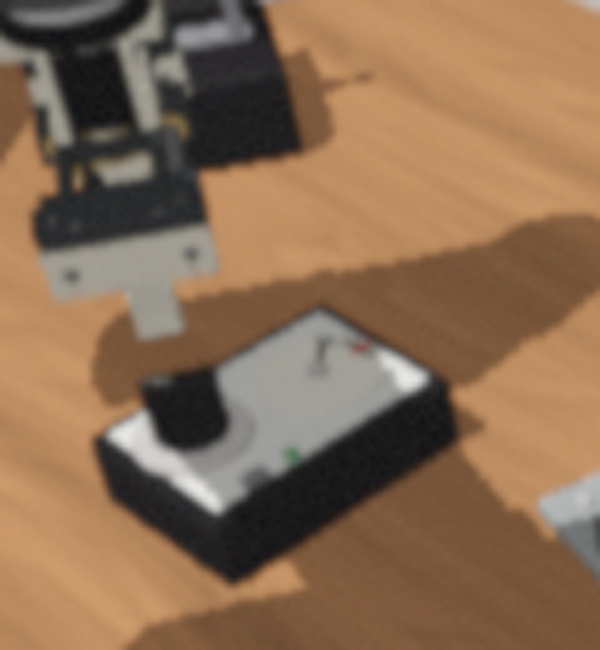

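Aligned above the knob; descend and grip gently.

Emit:
{"op": "apply_moves", "data": {"deltas": [{"tx": 0.002, "ty": 0.03, "tz": -0.001, "turn": 0, "gripper": 0.05}, {"tx": 0.002, "ty": 0.06, "tz": -0.001, "turn": 0, "gripper": 0.05}, {"tx": 0.002, "ty": 0.079, "tz": -0.001, "turn": 0, "gripper": 0.05}, {"tx": 0.002, "ty": 0.079, "tz": -0.001, "turn": 0, "gripper": 0.05}, {"tx": 0.002, "ty": 0.079, "tz": -0.001, "turn": 0, "gripper": 0.05}]}}

```text
time_s: 26.9
tcp_pos: [0.4358, 0.3719, 0.0867]
eef_rot: [-90.0, 0.0, 149.6]
contact_force: [0.3, 0.7, -0.0]
gripper_width: 0.0499
```

Emit:
{"op": "apply_moves", "data": {"deltas": [{"tx": 0, "ty": 0, "tz": 0, "turn": 0, "gripper": 0}, {"tx": 0, "ty": 0, "tz": 0, "turn": 0, "gripper": 0}, {"tx": 0, "ty": 0, "tz": 0, "turn": 0, "gripper": 0}, {"tx": 0, "ty": 0, "tz": 0, "turn": 0, "gripper": 0}, {"tx": 0, "ty": 0, "tz": 0, "turn": 0, "gripper": 0}], "newtons": 15}}

```text
time_s: 27.4
tcp_pos: [0.4355, 0.3719, 0.0867]
eef_rot: [-90.0, 0.0, 149.6]
contact_force: [-1.5, -1.1, 2.1]
gripper_width: 0.0155
```

```bash
python3 -c "
from h import *
go(.435,.3718,.086,150)"
```

```text
t 27.4 tcp [0.4355 0.3719 0.0867] yaw 149.64 w 0.0155 q1,q6 [60.1 -0.4] F [-1.5 -1.1  2.1]
DELTA tx 0.000 ty 0.001 tz 0.000 turn -0.006  dist 0.001 rows 1
```

Emit:
{"op": "apply_moves", "data": {"deltas": [{"tx": 0, "ty": 0, "tz": 0, "turn": 0, "gripper": 0}, {"tx": 0, "ty": 0, "tz": 0, "turn": 0.14, "gripper": 0}, {"tx": 0, "ty": 0, "tz": 0, "turn": 0.28, "gripper": 0}, {"tx": 0, "ty": 0, "tz": 0, "turn": 0.42, "gripper": 0}, {"tx": 0, "ty": 0, "tz": 0, "turn": 0.56, "gripper": 0}]}}

```text
time_s: 27.9
tcp_pos: [0.4349, 0.3709, 0.0866]
eef_rot: [-89.9, 0.1, 117.2]
contact_force: [-4.5, -3.3, 7.5]
gripper_width: 0.0139
```

```bash
python3 -c "
from h import *
go(.435,.3718,.086,150)
p,d=capture('side');crop(p,155,140,245,210,8,'pics/k4.png')"
```

```text
t 27.9 tcp [0.4349 0.3709 0.0866] yaw 117.23 w 0.0139 q1,q6 [ 60.1 -32.8] F [-4.5 -3.3  7.5]
DELTA tx 0.001 ty 0.001 tz -0.000 turn -0.572  dist 0.001 rows 4
```

View pics/k4.png

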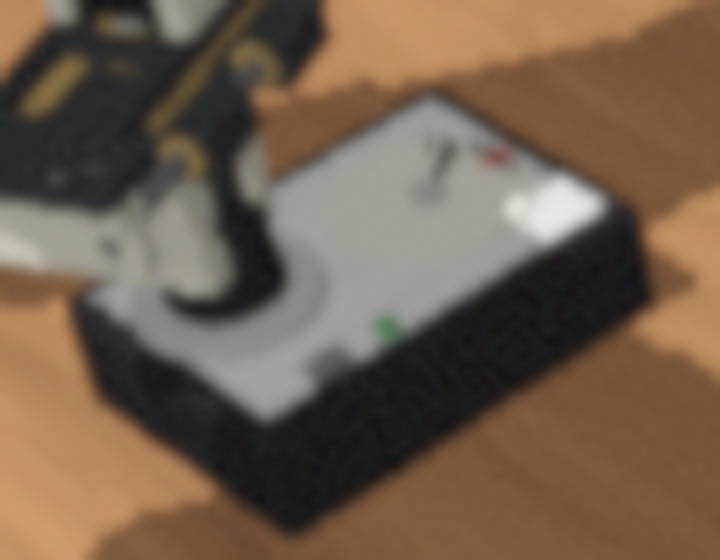

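Needle follows (tip moved from ~(440,145) to ~(447,147), towards the mark at (495,156)). Continue.

Emit:
{"op": "apply_moves", "data": {"deltas": [{"tx": 0, "ty": 0, "tz": 0, "turn": 0.14, "gripper": 0}, {"tx": 0, "ty": 0, "tz": 0, "turn": 0.28, "gripper": 0}, {"tx": 0, "ty": 0, "tz": 0, "turn": 0.42, "gripper": 0}, {"tx": 0, "ty": 0, "tz": 0, "turn": 0.56, "gripper": 0}, {"tx": 0, "ty": 0, "tz": 0, "turn": 0.7, "gripper": 0}]}}

```text
time_s: 28.45
tcp_pos: [0.4344, 0.3709, 0.0866]
eef_rot: [-89.9, 0.1, 77.1]
contact_force: [-7.5, -2.8, 8.4]
gripper_width: 0.0139
```

Emit:
{"op": "apply_moves", "data": {"deltas": [{"tx": 0, "ty": 0, "tz": 0, "turn": 0.14, "gripper": 0}, {"tx": 0, "ty": 0, "tz": 0, "turn": 0.28, "gripper": 0}, {"tx": 0, "ty": 0, "tz": 0, "turn": 0.42, "gripper": 0}, {"tx": 0, "ty": 0, "tz": 0, "turn": 0.56, "gripper": 0}, {"tx": 0, "ty": 0, "tz": 0, "turn": 0.7, "gripper": 0}]}}

```text
time_s: 28.95
tcp_pos: [0.434, 0.3711, 0.0866]
eef_rot: [-90.0, 0.1, 37.0]
contact_force: [-10.2, -1.8, 8.5]
gripper_width: 0.014
```

```bash
python3 -c "
from h import *
go(.435,.3718,.086,7)
p,d=capture('side');crop(p,155,140,245,210,8,'pics/k5.png')"
```

```text
t 28.95 tcp [0.434  0.3711 0.0866] yaw 37.01 w 0.014 q1,q6 [  60.1 -113. ] F [-10.2  -1.8   8.5]
DELTA tx 0.001 ty 0.001 tz -0.000 turn 0.524  dist 0.001 rows 4
```

View pics/k5.png

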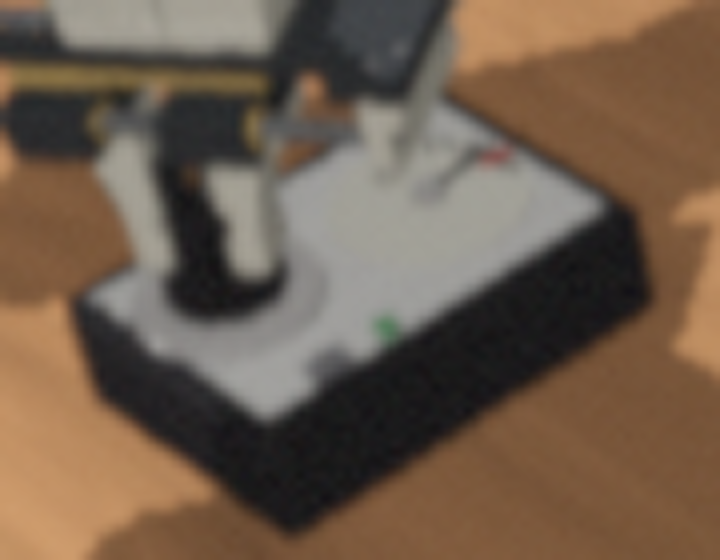

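```bash
python3 -c "
from h import *
g=lambda x,y,z=.052:atz('side',155+(x+.5)/8-.5,140+(y+.5)/8-.5,z)[:2]
a=lambda p,q:np.degrees(np.arctan2(*(g(*q)-g(*p))[::-1]))
print(a((430,192),(496,156)),a((430,192),(472,154)),a((430,192),(440,147)))
p,d=capture('top');crop(p,150,180,220,265,7,'pics/k6.png')"
```

```text
-2.4037136845219216 14.900301597970943 44.5632383453866
```

View pics/k6.png

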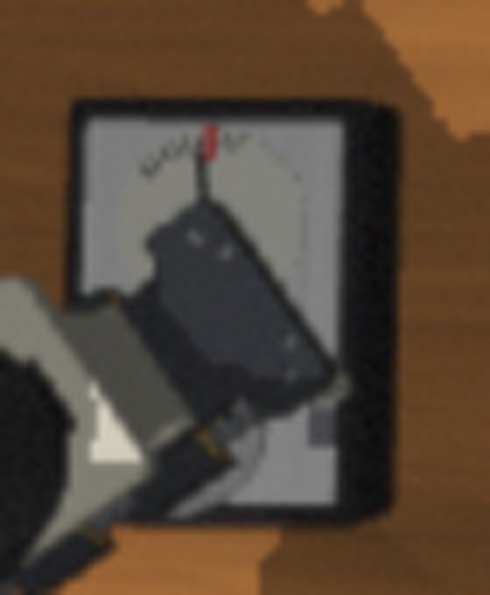

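Emit:
{"op": "apply_moves", "data": {"deltas": [{"tx": 0, "ty": 0, "tz": 0, "turn": 0.14, "gripper": 0}, {"tx": 0, "ty": 0, "tz": 0, "turn": 0.28, "gripper": 0}, {"tx": 0, "ty": 0, "tz": 0, "turn": 0.42, "gripper": 0}, {"tx": 0, "ty": 0, "tz": 0, "turn": 0.56, "gripper": 0}, {"tx": 0, "ty": 0, "tz": 0, "turn": 0.56, "gripper": 0}]}}

```text
time_s: 29.55
tcp_pos: [0.4339, 0.3715, 0.0866]
eef_rot: [-90.0, 0.1, 5.0]
contact_force: [-10.8, -0.2, 8.2]
gripper_width: 0.0139
```

```bash
python3 -c "
from h import *
go(.435,.3718,.086,7)
p,d=capture('side');crop(p,195,145,235,175,18,'pics/k7.png')
p,d=capture('top');crop(p,160,180,205,225,13,'pics/k8.png')"
```

```text
t 29.55 tcp [0.4339 0.3715 0.0866] yaw 4.96 w 0.0139 q1,q6 [  60.1 -145.1] F [-10.8  -0.2   8.2]
DELTA tx 0.001 ty 0.001 tz 0.000 turn -0.036  dist 0.001 rows 1
```

View pics/k7.png

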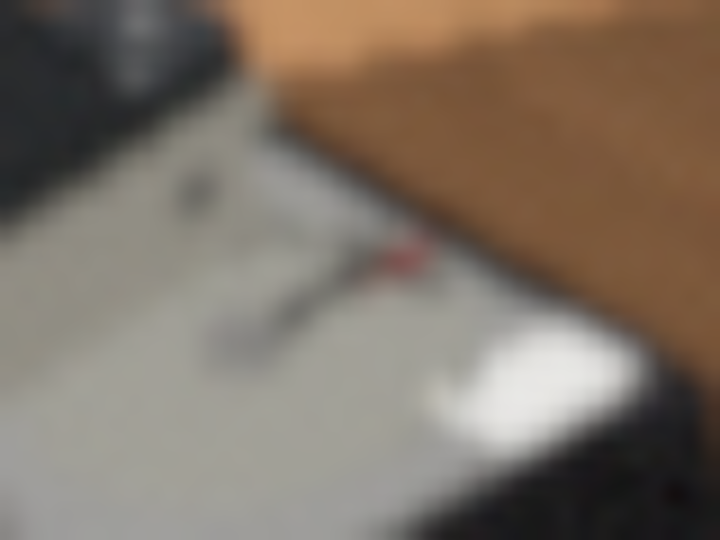

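View pics/k8.png

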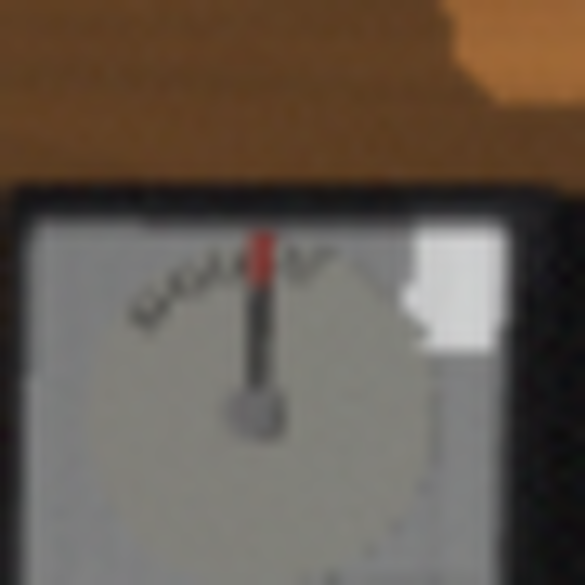

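Emit:
{"op": "apply_moves", "data": {"deltas": [{"tx": 0, "ty": 0, "tz": 0, "turn": 0, "gripper": 0.04}, {"tx": 0, "ty": 0, "tz": 0, "turn": 0, "gripper": 0.04}, {"tx": 0, "ty": 0, "tz": 0, "turn": 0, "gripper": 0.04}, {"tx": 0, "ty": 0, "tz": 0, "turn": 0, "gripper": 0.04}, {"tx": 0, "ty": 0, "tz": 0, "turn": 0, "gripper": 0.04}]}}

```text
time_s: 30.15
tcp_pos: [0.4356, 0.3718, 0.0863]
eef_rot: [-90.0, 0.0, 5.2]
contact_force: [0.7, 0.3, 0.1]
gripper_width: 0.0394
```

Emit:
{"op": "apply_moves", "data": {"deltas": [{"tx": 0, "ty": -0.03, "tz": 0, "turn": 0, "gripper": 0.04}, {"tx": 0, "ty": -0.08, "tz": 0, "turn": 0, "gripper": 0.04}, {"tx": 0, "ty": -0.13, "tz": 0, "turn": 0, "gripper": 0.04}, {"tx": 0, "ty": -0.18, "tz": 0, "turn": 0, "gripper": 0.04}, {"tx": 0, "ty": -0.2, "tz": 0, "turn": 0, "gripper": 0.04}]}}

```text
time_s: 30.65
tcp_pos: [0.4369, 0.3729, 0.2922]
eef_rot: [-89.7, -0.3, 5.3]
contact_force: [-0.9, 0.3, -0.3]
gripper_width: 0.0402
```

Emit:
{"op": "apply_moves", "data": {"deltas": [{"tx": -0.05, "ty": 0, "tz": 0.05, "turn": 0, "gripper": 0.04}, {"tx": -0.08, "ty": 0, "tz": 0.09, "turn": 0, "gripper": 0.04}, {"tx": -0.1, "ty": 0, "tz": 0.13, "turn": 0, "gripper": 0.04}, {"tx": -0.1, "ty": 0, "tz": 0.15, "turn": 0, "gripper": 0.04}, {"tx": -0.1, "ty": 0, "tz": 0.15, "turn": 0, "gripper": 0.04}]}}

```text
time_s: 31.15
tcp_pos: [0.3204, 0.5153, 0.2855]
eef_rot: [-90.0, 0.0, 5.4]
contact_force: [-0.0, -0.1, -0.4]
gripper_width: 0.04
```

```bash
python3 -c "
from h import *
go(.435,.3718,.3,7)
p,d=capture('side');cv2.imwrite('pics/f1.png',p[:,:,::-1]);crop(p,230,150,400,280,4.5,'pics/f1c.png')
p,d=capture('top');cv2.imwrite('pics/f2.png',p[:,:,::-1]);crop(p,150,180,220,265,7,'pics/f3.png')
P=cloud('top',d);m=(abs(P[...,0]-.495)<.06)&(abs(P[...,1]+.439)<.06)&(P[...,2]>.09);print('cap top',P[m].mean(0))"
```

```text
t 31.15 tcp [0.3204 0.5153 0.2855] yaw 5.44 w 0.04 q1,q6 [  76.6 -161.1] F [-0.  -0.1 -0.4]
DELTA tx 0.101 ty -0.014 tz -0.154 turn -0.027  dist 0.184 rows 4
cap top [ 0.49691506 -0.43263536  0.1026906 ]
```

View pics/f1.png

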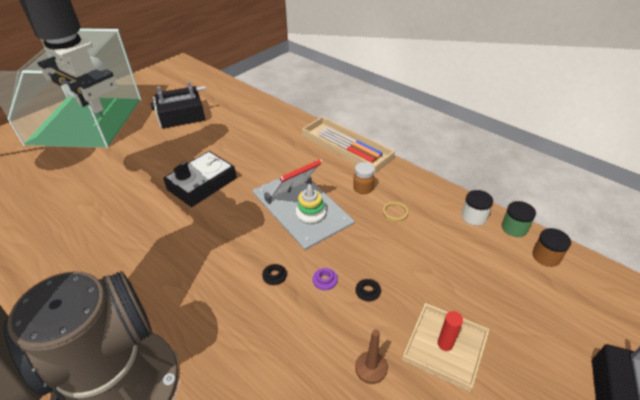

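View pics/f1c.png

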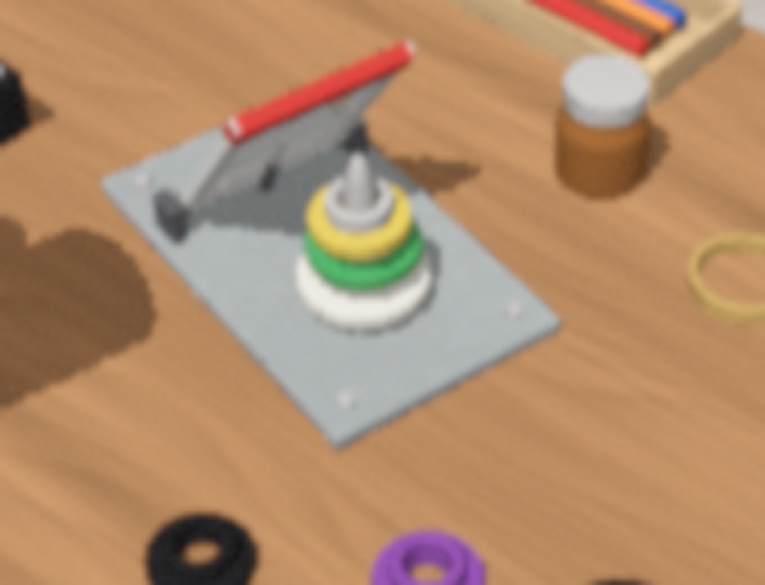

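View pics/f2.png

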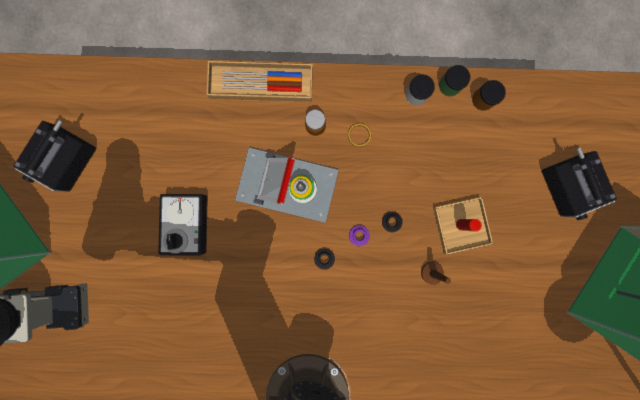

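View pics/f3.png

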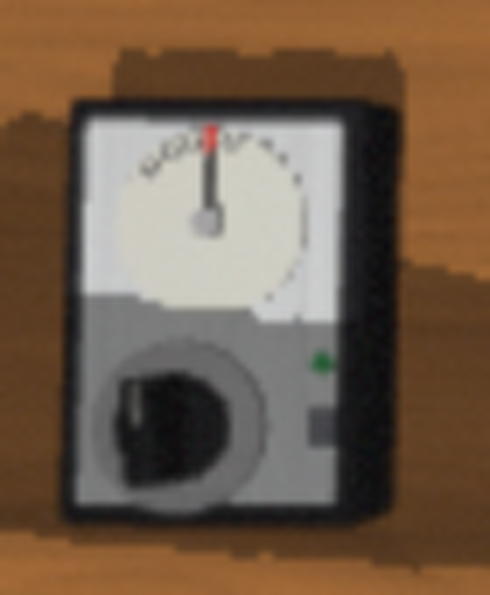

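Emit:
{"op": "apply_moves", "data": {"deltas": [{"tx": 0, "ty": 0, "tz": 0, "turn": 0, "gripper": 0.04}, {"tx": 0, "ty": 0, "tz": 0, "turn": 0, "gripper": 0.04}, {"tx": 0, "ty": 0, "tz": 0, "turn": 0, "gripper": 0.04}]}}

```text
time_s: 31.55
tcp_pos: [0.3228, 0.5113, 0.2867]
eef_rot: [-90.0, -0.0, 5.2]
contact_force: [0.7, -0.4, -0.2]
gripper_width: 0.0406
```

```bash
python3 -c "
from plant import r
print(r.close_job())"
```

```text
the job is handed in; nothing more can be done
None
```

The polishing stand is set up, and I handed the job in at 31.6 s of the 176 s allowed; the system gives no verdict.

I opened the shield and stood the red cap upright in the tray. Then I threaded the three wheels on the bench (white 80, green 70, yellow 60), shut the shield and turned the knob about 2.5 rad clockwise. The purple and two black lookalikes were not part of the job and stayed where they were.

**Last pictures:**
- **Wheels:** white, green and yellow are stacked level from the bottom up, hubs up and fully down.
- **Shield:** it leans shut over the spindle.
- **Cap:** it stands within about 7 mm of the tray centre, with its top at about 0.103 m.
- **Needle:** it points at the red mark, within about 1–2° in the top view.
- **Bystanders:** the ring stick, jar and bangle look unmoved.
- **Robot:** the gripper is clear of everything and the force reading is about zero.

**One disagreement:** partway through turning the knob, the side view put the needle about 17° short of the mark and the top view about 10°. I went by the top view, which agreed with how far the knob had turned. The side view also showed the needle at the mark when I stopped turning.

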